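# Lay out the mulled-wine corner

### The arm

A 6-joint arm with a two-finger parallel gripper is mounted at the origin on a cart in front of the work surface, level with it; the furniture and walls round the work are solid. World frame = base frame: x ahead of the robot, y to its left, z up, the work surface at z = 0. Lengths are in m, angles in rad, forces in N, time in s.
With the tool pointing down it reaches from about 0.375 to 0.9 m from the base axis. Payload 3.1 kg.
Tool frame: the origin (TCP) lies midway between the tips of the shut fingers; the grasp point (between the pads) lies 19 mm behind it; z points along the fingers, y is the direction in which the jaws open and shut (so a half turn about z gives the same grasp; the last joint's range is limited). The gripper opens to 85 mm and grips with 20 to 120 N. Pads are 22 mm wide; open, the fingers measure 114 mm over their backs; the gripper's body (76 mm by 85 mm) begins 54 mm behind the grasp point. The pads swing forward as they close: fully open they stand 13 mm farther back than shut.
Start: joints at [-1.365, 0.527, 1.433, -0, 1.181, -0.178], TCP at [0.234, -0.579, 0.231] pointing down, gripper open.
Joint ranges: [-3.08, 3.08], [-0.75, 2.2], [0.22, 2.44], [-1.43, 4.57], [0, 2.65], [-2.85, 2.85]. Speed limits (rad/s): [2.79, 2.79, 3.14, 3.14, 3.14, 3.14].

### API

Orientations are given as a unit quaternion [x, y, z, w].
In Python, from workcell import readout, optics, workorder gives the robot as it stands. The module is installed in compiled form; this text tells all that it offers.
- The arm moves only by the tool apply_moves, never from a script. Its argument "series" is text: rows parted by semicolons, each of 7 numbers parted by spaces: the shift along the tool's x, y, z in m, then the turn, a rotation vector about the tool's x, y, z in rad, then the opening, from 0 (shut) to 1 (fully open). A call has 1 to 20 rows; each row shifts and turns the commanded pose from where the row before left it, along the tool's axes as they then stand; what a row does not reach is not made up. A row lasts 1/10 s, in which the tool goes at most 50 mm and 8.59 degrees, less where a joint would pass 70% of its speed; a pose out of reach is approached as far as the arm can. A call is refused whole if a number of a shift passes 0.05 or a number of a turn 0.15, either way. A call with a gripper value outside its range is refused whole. The fingers move at their own pace and stop on an object; "newtons" is the grip in N (left out, the last holds). Time passes only in rows, so rows that do not move let the fingers close. It gives the time, the measured TCP pose, the force and the opening at its end, in the units of the state.
- readout.observe(): the state, without advancing time (a new reading comes with each control period).
- optics.camera(name): name is "scene" or "top" or "wrist"; returns a dict with "pixels" (400x640x3 uint8, red, green, blue), "range_z" (400x640 float32, m along the optical axis (not along the pixel's ray), 0 where there is no reading), "mtx" (3x3 intrinsics, pixels), "R" (3x3) and "t" (3): a world point X has camera coordinates R X + t; the wrist camera has in their place "T_tool_cam" (4x4, takes a point from camera to tool coordinates, whose origin is the TCP and whose axes are the flange's). Camera axes: x right, y down, z forward; pixel columns grow to the right and rows downward; lengths in m; the calibration is good to about 2 mm. A picture is of the moment at which its call begins: read the wrist's pose just before it.
- workorder.job_done(): hands the job in, once; it reports no verdict.
The state is a dict: "time_s": time; "joints": joint angles; "qvel": joint speeds; "tau": joint torques, N m; "ee_pos": TCP position; "tcp_rot": TCP orientation; "ft_force": force on the tool from outside, world axes, zero at the start; "ft_torque": the same for the moment, N m; "opening": finger opening in m.
Only numpy, scipy, OpenCV 4.12 (cv2) and the standard library are available. Lean on these libraries where they do the work, as an engineer would, in place of code of your own. Each camera call takes 0.05 s, during which the arm holds its last target.

### The job

Lay out the mulled-wine corner: stand the cup in the middle of the square slate coaster and the cinnamon jar in the middle of the round cork mat. Stand the steel jigger midway between the two mats, in line with them, and the gold bottle stopper, broad end down, straight behind the jigger (away from the robot, square to the row of mats), 8 cm from centre to centre. Leave everything upright and let go, and do not disturb the white stopper standing among them.

Things in the scene. Friction and masses are not known exactly. Their poses are not given: they have to be found in the camera images.
- slate: Square black slate coaster, 96 x 96 mm, 6 mm thick, fixed to the worktop. Its origin is the centre of its underside, z up; its x axis points away from the robot (within about 6 degrees) and is square to the row: the cork mat lies 300 mm from it along its own +y or -y axis.
- cork_mat: Round cork mat with a thin dark ring, 100 mm across, 6 mm thick, fixed to the worktop. Its origin is the centre of its underside, z up; 300 mm, centre to centre, to the left or the right of the slate coaster. Wall cabinets hang from z = 0.46 m up from about x = 0.55 m on and a 0.26 m tall toaster oven stands right rear, beyond about x = 0.5, y = -0.36: carry low, cross near x = 0.43.
- cup: Small cream-white cup with red rings and one handle, 62 mm across the rim (44 mm at the foot), 52 mm tall, about 0.12 kg, loose, hollow, standing on the worktop. Its origin lies at worktop level 13.5 mm from the centre of the bowl; z up, the handle points along its -y and reaches 44 mm from the origin. Grasp the bowl across its x axis, near the rim.
- cup_bowl (a point): The centre of the cup's foot (axis of the round bowl), at the level of its underside; axes as the cup.
- cinnamon_jar: Spice jar with a yellow cap and a red label, 45 mm across, 100 mm tall, about 0.11 kg, loose. Its origin is the centre of its underside, z up. Can be held anywhere, from any side.
- measure: Shiny steel jigger (double cone with a narrow waist), 46 mm across at both rims, 80 mm tall, about 0.11 kg, loose. Its origin is the centre of its underside, z up. To the fingers it is a solid cylinder 46 mm across.
- gold_stopper: Gold-coloured bottle stopper standing on its broad round knob, 34 mm across at the foot and narrower above, 48 mm tall, about 0.06 kg, loose. Its origin is the centre of its underside, z up. Grasp it low.
- white_stopper: White stopper of the same shape and size (34 mm across, 48 mm tall), loose, standing among the other things; not to be moved. Its origin is the centre of its underside, z up. (A like one stands far back by the wall and has no part in this.)
Mind the look-alikes: they are no part of the job. What is shaped like the cup but purple is not meant.

How it is judged:
By the outcome, as a careful person would: the job done as asked, in the order asked, and still so for the second after the job is handed in, with the robot touching nothing.
It also fails if it takes over 128 s, if anything falls off the work surface, if the arm or the gripper's body presses on something with over 40 N, if the wrist force passes 120 N, or if a joint passes its speed limit or range.

## Working session

There is one attempt and no reset: what is moved stays moved. The work goes in short steps, Python scripts to look and compute and a tool call to move; the robot and the scene stay as the last step left them, time stands still between calls to the robot, and variables do not carry over. Pictures are saved under pics/ and viewed, and the job is handed in when it is done.

Besides the shell and the picture viewer there is one more tool, called after "Call:" as a command line: name --argument value ..., lists and objects as JSON in quotes. apply_moves: Moves the arm, as the interface text tells. Its arguments: {"type":"object","properties":{"series":{"type":"string"},"newtons":{"type":"number"}},"required":["series"]}

```bash
mkdir -p pics
cat > h.py <<'E'
import numpy as np,cv2
from workcell import readout,optics,workorder
def snap(name,fn):
    s=readout.observe(); c=optics.camera(name)
    np.savez(fn+'.npz',**{k:np.array(v) for k,v in c.items()},ee=np.array(s['ee_pos']),q=np.array(s['tcp_rot']))
    cv2.imwrite('pics/'+fn+'.png',c['pixels'][:,:,::-1]); return c
E
python3 - <<'E'
from h import *
print(readout.observe())
for n in('scene','top','wrist'):
    c=snap(n,n+'0'); print(n,c['mtx'].tolist(),[ (k,np.round(c[k],4).tolist()) for k in c if k in('R','t','T_tool_cam')])
E
```

```text
{'time_s': 0.0, 'joints': array([-1.36550048e+00,  5.28466172e-01,  1.43387459e+00,  1.40380245e-06,
        1.18140106e+00, -1.78486333e-01]), 'qvel': array([ 1.61411143e-03, -5.06371984e-05,  1.21390772e-05, -1.09532965e-03,
        5.67747359e-04,  3.80452230e-05]), 'tau': array([ 6.56022858e-04, -4.42355704e+01, -1.78023881e+01, -9.38375479e-05,
        8.50665645e-03, -5.48486440e-06]), 'ee_pos': array([ 0.23390918, -0.57882233,  0.23034243]), 'tcp_rot': array([ 9.81644815e-01,  1.90715240e-01, -1.37551378e-05, -1.07449950e-03]), 'ft_force': array([-0.43720326, -0.4407236 ,  0.51877183]), 'ft_torque': array([ 0.01194045, -0.00958583, -0.01265492]), 'opening': 0.08543649030276455}
scene [[487.9983869753373, 0.0, 316.8055876835949], [0.0, 487.9983869753373, 193.41041062528637], [0.0, 0.0, 1.0]] [('R', [[-0.3087, -0.9511, -0.0079], [-0.6211, 0.2079, -0.7556], [0.7203, -0.2284, -0.6549]]), ('t', [0.1544, 0.3073, 1.2223])]
top [[503.66126838642384, 0.0, 323.2904301797943], [0.0, 503.66126838642384, 200.0301699230079], [0.0, 0.0, 1.0]] [('R', [[-0.0057, -0.9998, -0.0185], [-0.9932, 0.0078, -0.1164], [0.1166, 0.0178, -0.993]]), ('t', [0.0221, 0.4306, 1.5621])]
wrist [[290.53833145142175, 0.0, 318.5348756846017], [0.0, 290.53833145142175, 199.59522405630608], [0.0, 0.0, 1.0]] [('T_tool_cam', [[0.0009, -0.9553, -0.2957, 0.0754], [1.0, 0.0009, -0.0, 0.0011], [0.0003, -0.2957, 0.9553, -0.1415], [0.0, 0.0, 0.0, 1.0]])]
```

View pics/top0.png

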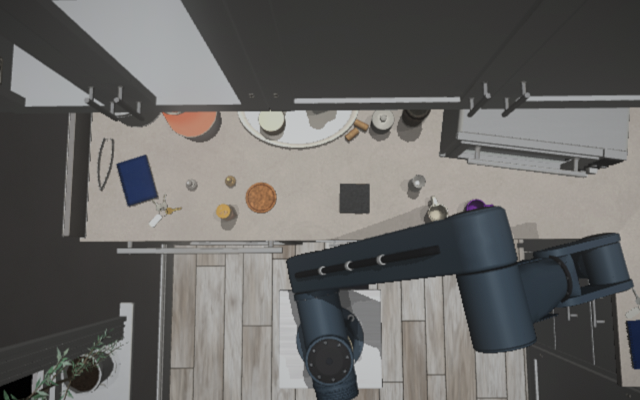

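View pics/scene0.png

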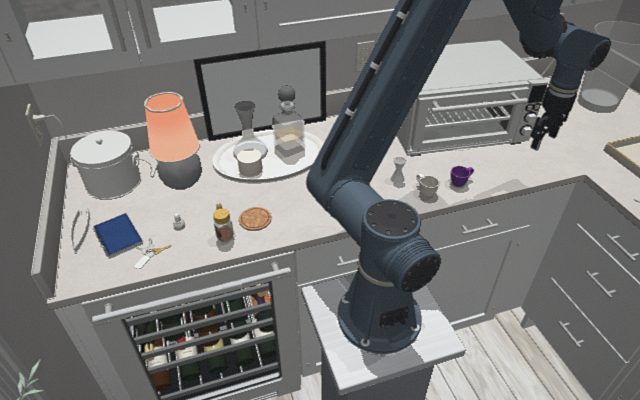

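Run:
```python
import cv2
im=cv2.imread('pics/top0.png')
a=cv2.resize(im[165:235,170:290],None,fx=6,fy=6,interpolation=cv2.INTER_CUBIC)
b=cv2.resize(im[165:235,330:500],None,fx=4.5,fy=4.5,interpolation=cv2.INTER_CUBIC)
cv2.imwrite('pics/c1.png',a);cv2.imwrite('pics/c2.png',b)
s=cv2.imread('pics/scene0.png')
cv2.imwrite('pics/c3.png',cv2.resize(s[190:260,160:290],None,fx=6,fy=6,interpolation=cv2.INTER_CUBIC))
cv2.imwrite('pics/c4.png',cv2.resize(s[140:210,370:500],None,fx=6,fy=6,interpolation=cv2.INTER_CUBIC))
```

```text
(no output)
```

View pics/c1.png

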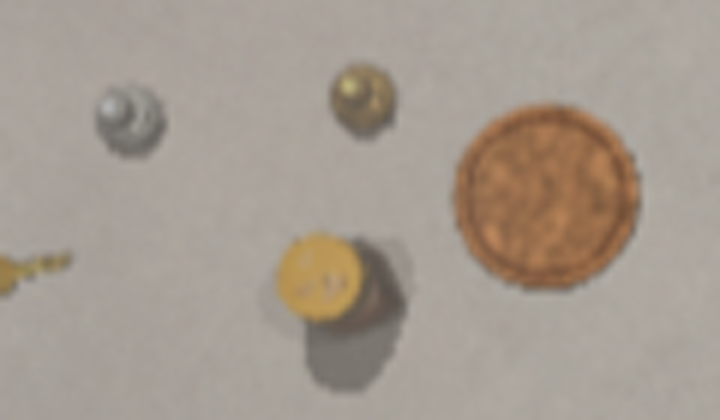

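View pics/c2.png

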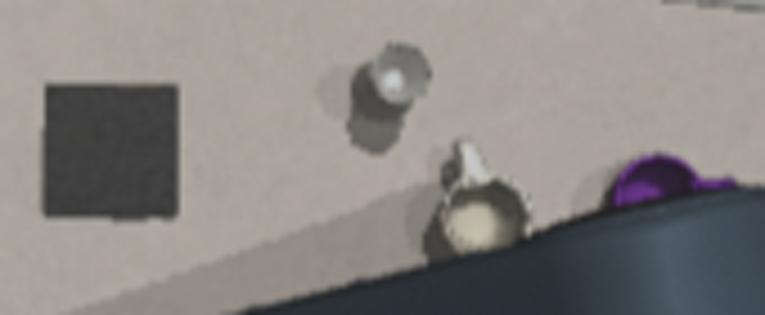

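View pics/c3.png

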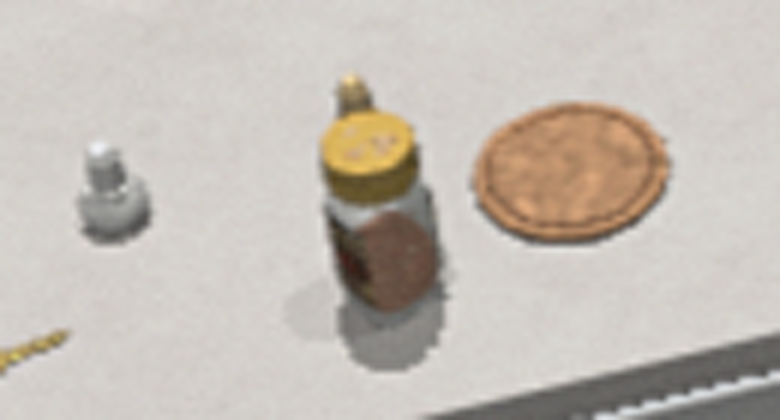

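View pics/c4.png

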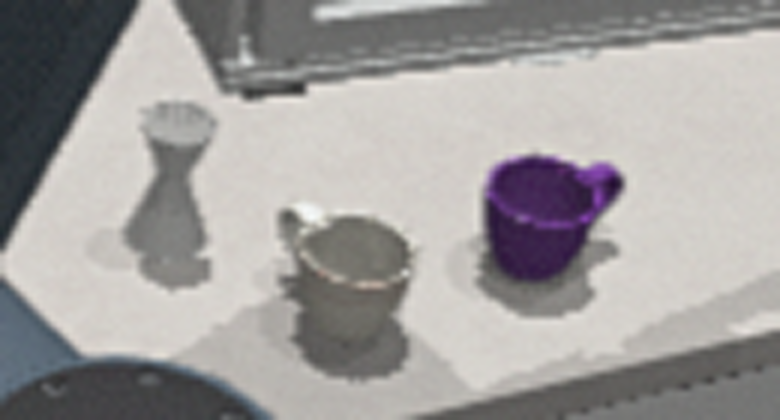

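The top picture shows slate (354,198), cork mat (261,197), jar with yellow cap (224,212), gold stopper (230,181), white stopper (191,184), jigger (416,184). There are two cups: cream with a pale handle at (436,213) and purple at (475,208). The cream one is meant, and the crop confirms it with its red rim ring. Next I measure.

```bash
cat >> h.py <<'E'
def ray(c,uv,z):
    uv=np.atleast_2d(np.array(uv,float)); K,R,t=c['mtx'],c['R'],c['t']
    d=np.c_[(uv-[K[0,2],K[1,2]])/K[0,0],np.ones(len(uv))]@R; o=-R.T@t
    return o+d*((z-o[2])/d[:,2])[:,None]
def rayw(c,uv,z):
    from scipy.spatial.transform import Rotation as Ro
    Rw=Ro.from_quat(c['q']).as_matrix();T=c['T_tool_cam']
    R=(Rw@T[:3,:3]).T; o=Rw@T[:3,3]+c['ee']
    return ray(dict(mtx=c['mtx'],R=R,t=-R@o),uv,z)
def blob(mask,box):
    x0,y0,x1,y1=box; m=np.zeros(mask.shape,np.uint8); m[y0:y1,x0:x1]=mask[y0:y1,x0:x1]
    n,l,st,ce=cv2.connectedComponentsWithStats(m); i=1+np.argmax(st[1:,4])
    return (l==i).astype(np.uint8),st[i],ce[i]
E
python3 - <<'E'
from h import *
c=np.load('top0.npz'); im=c['pixels']; hsv=cv2.cvtColor(im,cv2.COLOR_RGB2HSV)
H,S,V=[hsv[:,:,i].astype(int) for i in range(3)]
m,st,ce=blob((V<95),(335,175,375,220)); print('slate',st,ce,ray(c,ce,.006))
cn=max(cv2.findContours(m,0,1)[0],key=cv2.contourArea); w=ray(c,cn[:,0,:],.006)
r=cv2.minAreaRect((w[:,:2]*1000).astype(np.float32)); print(r)
m,st,ce=blob((S>80),(240,178,285,220)); w=ray(c,np.array(cv2.findContours(m,0,1)[0][0])[:,0],.006); print('cork',st,ce,ray(c,ce,.006),np.ptp(w,axis=0))
m,st,ce=blob((S>125)&(H>15)&(V>110),(213,198,240,225)); print('cap',st,ce,ray(c,ce,.1), 'size mm',st[2:4]*ray(c,[ce,ce+[1,0]],.1)[:,1].ptp() if 0 else np.abs(np.diff(ray(c,[ce,ce+[1,0]],.1)[:,1]))*st[2:4])
m,st,ce=blob((S>50),(218,170,240,192)); print('gold',st,ce,ray(c,ce,.02))
m,st,ce=blob((S<30),(182,175,200,195)); print('white',st,ce,ray(c,ce,.02))
# ranges
for u,v in [(354,198),(261,197),(224,211),(436,213),(417,181),(300,200)]:
    z=c['range_z'][v,u]; p=c['R'].T@(np.array([(u-c['mtx'][0,2])/c['mtx'][0,0],(v-c['mtx'][1,2])/c['mtx'][0,0],1])*z-c['t']); print(u,v,p)
# jigger rim & cup rim from crop c2: crop px/4.5+(330,165)
for n,p,z in [('jig',(401,74),.08),('cup rim',(485,217),.052),('handle',(462,146),.04)]:
    uv=np.array(p)/4.5+[330,165]; print(n,uv,ray(c,uv,z))
E
```

```text
slate [340 184  29  30 848] [354.03301887 198.12382075] [[ 0.438331  -0.0785633  0.006    ]]
((437.30743408203125, -78.57211303710938), (89.48181915283203, 93.16399383544922), 89.45114135742188)
cork [246 183  30  30 732] [260.53005464 197.37295082] [[0.44313155 0.22031724 0.006     ]] [0.09370548 0.09328399 0.        ]
cap [217 205  13  13  94] [222.85106383 210.59574468] [[0.39235371 0.320014   0.1       ]] size mm [0.03923364 0.03923364]
gold [225 176  11  11  84] [229.94047619 180.58333333] [[0.49611218 0.31654403 0.02      ]]
white [182 175  18  20 360] [190.5 184.5] [[0.48456237 0.44260724 0.02      ]]
354 198 [ 0.43881487 -0.07849393  0.00529423]
261 197 [0.44318503 0.21751597 0.01513448]
224 211 [0.39106792 0.31643793 0.10040358]
436 213 [ 0.38855528 -0.33678621  0.00873455]
417 181 [ 0.48669979 -0.27452898  0.03915337]
300 200 [0.43430888 0.09423905 0.00056928]
jig [419.11111111 181.44444444] [[ 0.47897613 -0.27395813  0.08      ]]
cup rim [437.77777778 213.22222222] [[ 0.38394861 -0.33330944  0.052     ]]
handle [432.66666667 197.44444444] [[ 0.43440907 -0.32156116  0.04      ]]
```

```bash
cat >> h.py <<'E'
def delta(xyz,phi=None):
    """tool-axis shift to world xyz, and turn about tool z to heading phi (do shift first)"""
    from scipy.spatial.transform import Rotation as Ro
    s=readout.observe(); R=Ro.from_quat(s['tcp_rot']).as_matrix()
    h=np.arctan2(R[1,0],R[0,0]); d=R.T@(np.array(xyz)-s['ee_pos'])
    print('t',round(s['time_s'],2),'tcp',np.round(s['ee_pos'],4),'head',round(h,4),'tilt',np.round(R[:,2],4),'F',np.round(s['ft_force'],1),'open',round(s['opening'],4))
    print('shift',np.round(d,4),'norm',round(np.linalg.norm(d),4),'turn z',None if phi is None else round(h-phi,4))
E
python3 - <<'E'
from h import *
delta([.40,-.33,.23],.23)
E
```

```text
t 0.15 tcp [ 0.234  -0.579   0.2305] head 0.3838 tilt [-3.0e-04  1.7e-03 -1.0e+00] F [0.9 0.6 0.5] open 0.0853
shift [ 0.2472 -0.1687  0.0009] norm 0.2993 turn z 0.1538
```

Call:
apply_moves --series "0.031 -0.021 0 0 0 0 1;0.031 -0.021 0 0 0 0 1;0.031 -0.021 0 0 0 0 1;0.031 -0.021 0 0 0 0 1;0.031 -0.021 0 0 0 0 1;0.031 -0.021 0 0 0 0 1;0.031 -0.021 0 0 0 0 1;0.031 -0.021 0 0 0 0 1;0 0 0 0 0 0.077 1;0 0 0 0 0 0.077 1;0 0 0 0 0 0 1;0 0 0 0 0 0 1"

```text
time_s: 1.35
ee_pos: [0.401, -0.3308, 0.2312]
tcp_rot: [0.993, 0.115, -0.0, -0.0]
ft_force: [-0.0, -0.6, 0.3]
opening: 0.0857
```

Run:
```python
from h import *
delta([.40,-.33,.23],.23)
snap('wrist','w1')
```

```text
t 1.35 tcp [ 0.401  -0.3308  0.2312] head 0.2313 tilt [-3.e-04  3.e-04 -1.e+00] F [-0.  -0.6  0.3] open 0.0857
shift [-0.0008 -0.001   0.0012] norm 0.0017 turn z 0.0013
```

View pics/w1.png

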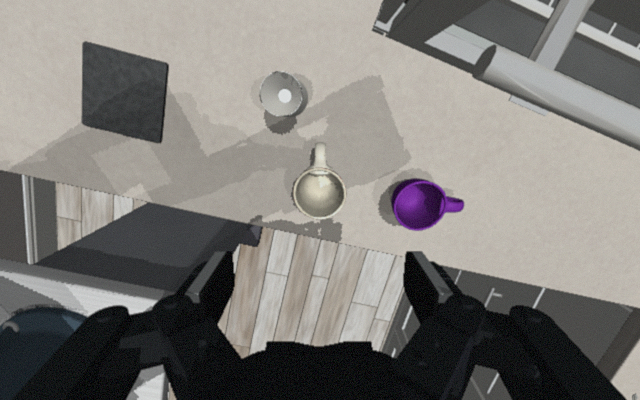

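The wrist picture shows the cream cup at (320,195) with its handle pointing up to (320,146), purple cup (418,205), jigger (282,96) and slate (125,92).

Run:
```python
from h import *
c=np.load('w1.npz'); im=c['pixels']; hsv=cv2.cvtColor(im,cv2.COLOR_RGB2HSV)
cv2.imwrite('pics/w1c.png',cv2.resize(im[60:240,240:460,::-1],None,fx=3.6,fy=3.3,interpolation=cv2.INTER_CUBIC)) if 0 else cv2.imwrite('pics/w1c.png',cv2.resize(im[60:240,250:450,::-1],None,fx=3.3,fy=3.3,interpolation=cv2.INTER_CUBIC))
H,S,V=[hsv[:,:,i].astype(int) for i in range(3)]
m,st,ce=blob((V<75),(75,35,175,150)); cn=max(cv2.findContours(m,0,1)[0],key=cv2.contourArea); w=rayw(c,cn[:,0],.006); r=cv2.minAreaRect((w[:,:2]*1000).astype(np.float32)); print('slate',st,r)
m,st,ce=blob((S>120)&(H>120)&(H<160),(380,170,470,240)); print('purple',st,ce,rayw(c,[418,205],.052))
for n,uv,z in [('cup',(320,195),.052),('tip',(320,146),.035),('tip',(320,146),.045),('jig',(282,95.5),.08)]: print(n,rayw(c,uv,z))
```

```text
slate [  83   43   85  100 5213] ((437.73846435546875, -85.66207885742188), (95.5447998046875, 93.86695098876953), 89.58020782470703)
purple [ 392  179   72   51 2387] [421.51277755 203.89317134] [[ 0.39832475 -0.45126591  0.052     ]]
cup [[ 0.38387686 -0.33765979  0.052     ]]
tip [[ 0.43620948 -0.32527542  0.035     ]]
tip [[ 0.43735311 -0.32495996  0.045     ]]
jig [[ 0.47923404 -0.27775919  0.08      ]]
```

View pics/w1c.png

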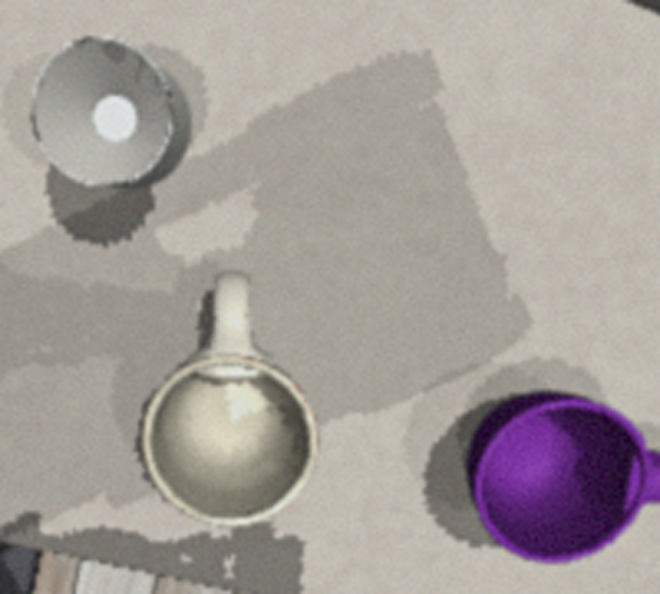

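Run:
```python
from h import *
delta([.386,-.3375,.12],.231)
```

```text
t 1.4 tcp [ 0.4009 -0.3309  0.2312] head 0.2308 tilt [-2.e-04  3.e-04 -1.e+00] F [ 0.4 -0.2 -0.2] open 0.0852
shift [-0.016   0.003   0.1112] norm 0.1124 turn z -0.0002
```

Call:
apply_moves --series "-0.004 0.001 0.028 0 0 0 1;-0.004 0.001 0.028 0 0 0 1;-0.004 0.001 0.028 0 0 0 1;-0.004 0 0.028 0 0 0 1;0 0 0 0 0 0 1;0 0 0 0 0 0 1"

```text
time_s: 2.0
ee_pos: [0.3861, -0.3377, 0.1193]
tcp_rot: [0.993, 0.114, -0.0, -0.0]
ft_force: [0.1, -0.3, -0.9]
opening: 0.0852
```

Run:
```python
from h import *
c=snap('wrist','w2'); delta([.386,-.3375,.013],.231)
cv2.imwrite('pics/w2c.png',cv2.resize(c['pixels'][20:260,200:440,::-1],None,fx=2.5,fy=2.5,interpolation=cv2.INTER_CUBIC))
```

```text
t 2.05 tcp [ 0.3867 -0.3383  0.1201] head 0.2297 tilt [ 0.001  -0.0012 -1.    ] F [0.  0.1 0. ] open 0.0857
shift [-0.0006 -0.001   0.1071] norm 0.1071 turn z -0.0013
```

View pics/w2c.png

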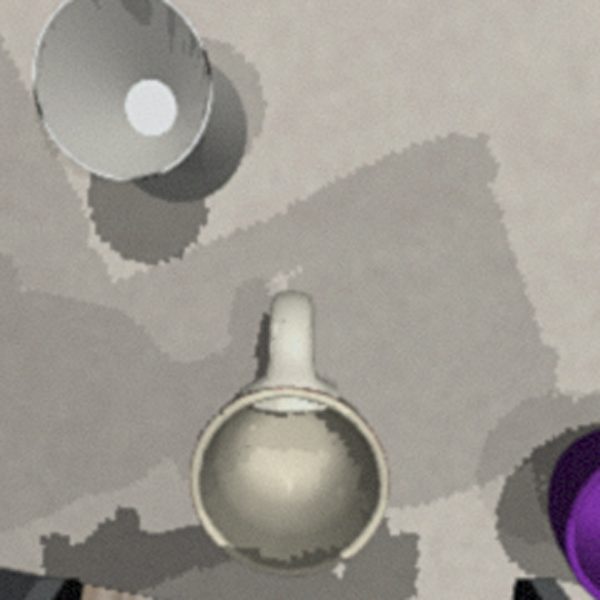

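Run:
```python
from h import *
c=np.load('w2.npz')
for n,uv,z in [('cup',(315.6,212),.052),('L',(276,212),.052),('R',(355.2,212),.052),('top',(315.6,175.2),.052),('bot',(315.6,249.2),.052),('handle',(316.8,137),.04)]: print(n,rayw(c,uv,z))
p=[rayw(c,(315.6,v),.052)[0] for v in (175.2,249.2)]; print(np.mean(p,axis=0)); p=np.mean(p,axis=0)
delta([p[0],p[1],.013])
```

```text
cup [[ 0.38676499 -0.33636301  0.052     ]]
L [[ 0.37985843 -0.30696633  0.052     ]]
R [[ 0.39366934 -0.36575029  0.052     ]]
top [[ 0.41465676 -0.32990956  0.052     ]]
bot [[ 0.35622037 -0.34343026  0.052     ]]
handle [[ 0.44057849 -0.32469806  0.04      ]]
[ 0.38543856 -0.33666991  0.052     ]
t 2.05 tcp [ 0.3867 -0.3383  0.1201] head 0.2297 tilt [ 0.001  -0.0012 -1.    ] F [0.  0.1 0. ] open 0.0857
shift [-0.0009 -0.002   0.1071] norm 0.1071 turn z None
```

Call:
apply_moves --series "-0.001 -0.002 0.03 0 0 0 1;0 0 0.03 0 0 0 1;0 0 0.03 0 0 0 1;0 0 0.017 0 0 0 1;0 0 0 0 0 0 1;0 0 0 0 0 0 0;0 0 0 0 0 0 0;0 0 0 0 0 0 0;0 0 0 0 0 0 0;0 0 0 0 0 0 0;0 0 0 0 0 0 0;0 0 0 0 0 0 0;0 0 0 0 0 0 0" --newtons 30

```text
time_s: 3.35
ee_pos: [0.3856, -0.3366, 0.0142]
tcp_rot: [0.993, 0.115, 0.001, 0.002]
ft_force: [-0.4, 0.4, 7.3]
opening: 0.0592
```

Run:
```python
from h import *
c=snap('wrist','w3'); delta([.438,-.08,.10],.231)
```

```text
t 3.4 tcp [ 0.3856 -0.3366  0.0142] head 0.2299 tilt [ 0.0022 -0.0028 -1.    ] F [0.2 1.1 7. ] open 0.0592
shift [ 0.1096 -0.2376 -0.0864] norm 0.2756 turn z -0.0011
```

View pics/w3.png

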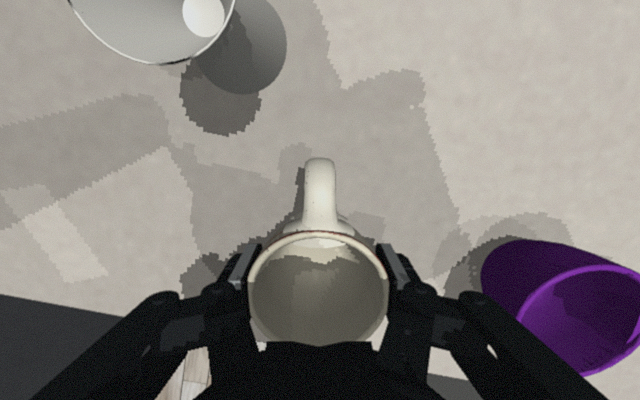

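Call:
apply_moves --series "0 0 -0.02 0 0 0 0;0 0 -0.03 0 0 0 0;0 0 -0.04 0 0 0 0;0 0 -0.045 0 0 0 0;0 0 -0.045 0 0 0 0;0.011 -0.034 0 0 0 0 0;0.011 -0.034 0 0 0 0 0;0.011 -0.034 0 0 0 0 0;0.011 -0.034 0 0 0 0 0;0.011 -0.034 0 0 0 0 0;0 0 0 0 0 0 0;0 0 0 0 0 0 0"

```text
time_s: 4.6
ee_pos: [0.3998, -0.1572, 0.193]
tcp_rot: [0.993, 0.116, 0.001, 0.001]
ft_force: [-0.1, -0.7, -1.6]
opening: 0.0591
```

Run:
```python
from h import *
c=snap('wrist','w4'); delta([.438,-.08,.10],.231)
```

```text
t 4.65 tcp [ 0.4001 -0.1582  0.193 ] head 0.2306 tilt [ 0.0017 -0.0017 -1.    ] F [-0.3 -0.6 -1.5] open 0.0592
shift [ 0.0546 -0.0677  0.0929] norm 0.1273 turn z -0.0004
```

View pics/w4.png

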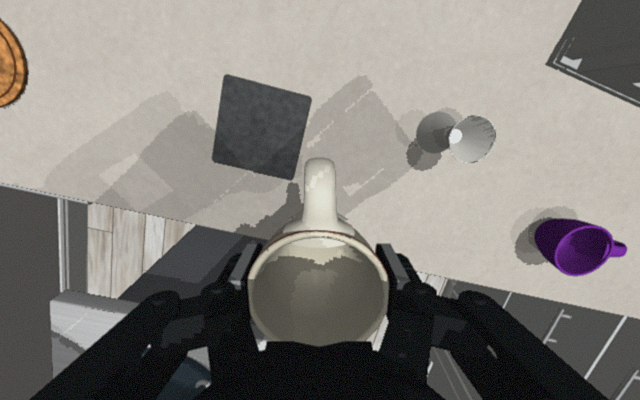

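```bash
cat >> h.py <<'E'
def slate(c,box,th=75):
    V=cv2.cvtColor(c['pixels'],cv2.COLOR_RGB2HSV)[:,:,2]
    m,st,ce=blob(V<th,box); cn=max(cv2.findContours(m,0,1)[0],key=cv2.contourArea)
    w=rayw(c,cn[:,0],.006); r=cv2.minAreaRect((w[:,:2]*1000).astype(np.float32)); print('slate',st,r)
E
python3 - <<'E'
from h import *
c=np.load('w4.npz'); slate(c,(205,65,320,182))
for uv in [(226,74),(312,97),(296,179),(212,160)]: print(uv,rayw(c,uv,.006))
print(np.mean([rayw(c,uv,.006)[0] for uv in [(226,74),(312,97),(296,179),(212,160)]],axis=0))
p=rayw(c,(317,232),.052); print('cup rim front at held',p)
E
```

```text
slate [ 213  106   92   74 3406] ((426.6054992675781, -83.0238037109375), (93.87359619140625, 70.76376342773438), 88.84683990478516)
(226, 74) [[ 0.48607029 -0.03889798  0.006     ]]
(312, 97) [[ 0.48471354 -0.13132698  0.006     ]]
(296, 179) [[ 0.39309826 -0.13340359  0.006     ]]
(212, 160) [[ 0.39273054 -0.0360117   0.006     ]]
[ 0.43915316 -0.08491006  0.006     ]
cup rim front at held [[ 0.35346392 -0.16790161  0.052     ]]
```

Run:
```python
from h import *
for n in ('scene','top'): snap(n,n+'1')
for n in ('scene','top'):
    c=np.load(n+'1.npz'); im=c['pixels'][:,:,::-1]
    box={'scene':(200,120,360,240),'top':(250,150,480,260)}[n]
    x0,y0,x1,y1=box; k=760/(x1-x0); print(n,k)
    cv2.imwrite(f'pics/{n}1c.png',cv2.resize(im[y0:y1,x0:x1],None,fx=k,fy=k,interpolation=cv2.INTER_CUBIC))
```

```text
scene 4.75
top 3.3043478260869565
```

View pics/scene1.png

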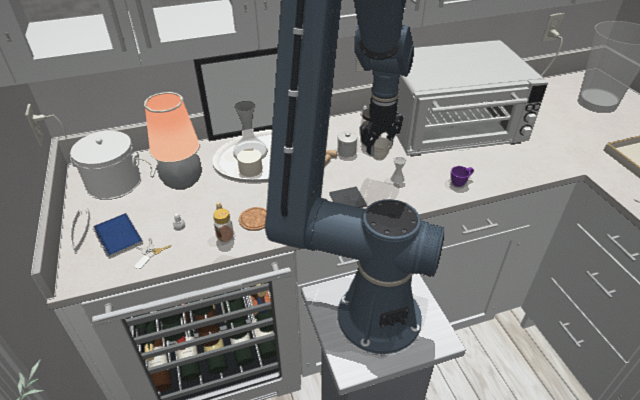

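View pics/top1c.png

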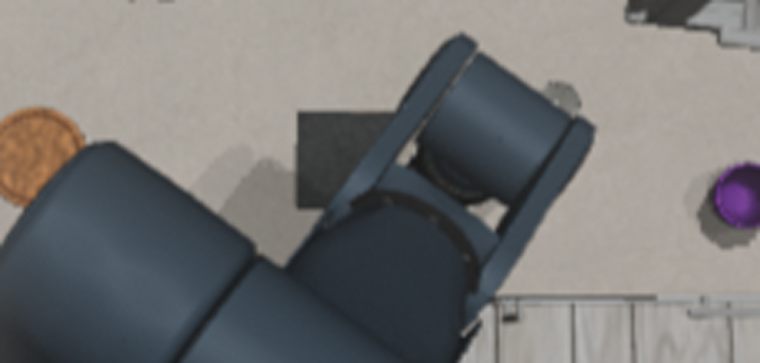

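Run:
```python
from h import *
delta([.4388,-.0835,.045],.231)
```

```text
t 4.75 tcp [ 0.4001 -0.1589  0.1927] head 0.2288 tilt [ 0.0014 -0.0013 -1.    ] F [ 0.2 -1.3 -0.9] open 0.0591
shift [ 0.0546 -0.0649  0.1477] norm 0.1703 turn z -0.0022
```

Call:
apply_moves --series "0.009 -0.011 0.01 0 0 0 0;0.009 -0.011 0.025 0 0 0 0;0.009 -0.011 0.025 0 0 0 0;0.009 -0.011 0.025 0 0 0 0;0.009 -0.011 0.025 0 0 0 0;0.0095 -0.01 0.025 0 0 0 0;0 0 0.013 0 0 0 0;0 0 0 0 0 0 0;0 0 0 0 0 0 0"

```text
time_s: 5.65
ee_pos: [0.4383, -0.083, 0.0442]
tcp_rot: [0.993, 0.114, 0.0, 0.0]
ft_force: [0.7, 0.2, -1.2]
opening: 0.0591
```

Run:
```python
from h import *
c=snap('wrist','w5'); delta([.4388,-.0835,.02],.231)
```

```text
t 5.7 tcp [ 0.4385 -0.083   0.0447] head 0.2285 tilt [ 1.e-03 -5.e-04 -1.e+00] F [ 0.   0.2 -0.8] open 0.059
shift [0.0002 0.0006 0.0247] norm 0.0247 turn z -0.0025
```

View pics/w5.png

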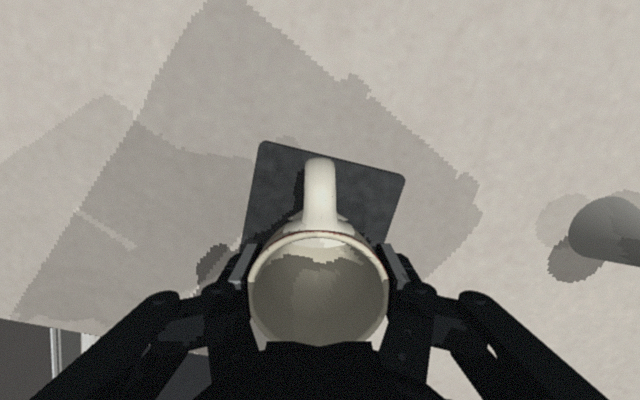

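Run:
```python
from h import *
c=np.load('w5.npz')
p=rayw(c,[(261,140),(407,177)],.006); print(p, np.linalg.norm(p[0]-p[1])); m=p.mean(0); d=(p[0]-p[1])/np.linalg.norm(p[0]-p[1]); n=np.array([-d[1],d[0],0]); print(d,m+.048*n,m-.048*n)
```

```text
[[ 0.48697905 -0.03682012  0.006     ]
 [ 0.4852342  -0.13063242  0.006     ]] 0.09382852975578944
[1.85961303e-02 9.99827077e-01 2.95811686e-16] [ 0.43811493 -0.08283366  0.006     ] [ 0.53409833 -0.08461888  0.006     ]
```

Call:
apply_moves --series "0 0 0.01 0 0 0 0;0 0 0.008 0 0 0 0;0 0 0.004 0 0 0 0;0 0 0.0025 0 0 0 0;0 0 0 0 0 0 0;0 0 0 0 0 0 0"

```text
time_s: 6.3
ee_pos: [0.4378, -0.0819, 0.0199]
tcp_rot: [0.993, 0.115, -0.0, 0.0]
ft_force: [-0.9, -0.0, 1.1]
opening: 0.0587
```

Call:
apply_moves --series "0 0 0 0 0 0 0.75;0 0 0 0 0 0 0.8;0 0 0 0 0 0 0.9;0 0 0 0 0 0 1;0 0 0 0 0 0 1;0 0 0 0 0 0 1;0 0 -0.01 0 0 0 1;0 0 -0.02 0 0 0 1;0 0 -0.03 0 0 0 1;0 0 -0.04 0 0 0 1;0 0 -0.04 0 0 0 1;0 0 0 0 0 0 1;0 0 0 0 0 0 1"

```text
time_s: 7.6
ee_pos: [0.4382, -0.082, 0.1611]
tcp_rot: [0.993, 0.115, 0.001, 0.001]
ft_force: [-0.1, -0.4, -1.0]
opening: 0.0854
```

Run:
```python
from h import *
c=snap('wrist','w6'); delta([.438,-.083,.16],.231)
cv2.imwrite('pics/w6c.png',cv2.resize(c['pixels'][100:300,220:420,::-1],None,fx=3,fy=3,interpolation=cv2.INTER_CUBIC))
```

```text
t 7.65 tcp [ 0.4374 -0.0817  0.16  ] head 0.2297 tilt [ 1.e-04 -0.e+00 -1.e+00] F [-1.2 -0.3  0.5] open 0.0853
shift [0.0003 0.0014 0.    ] norm 0.0014 turn z -0.0013
```

View pics/w6c.png

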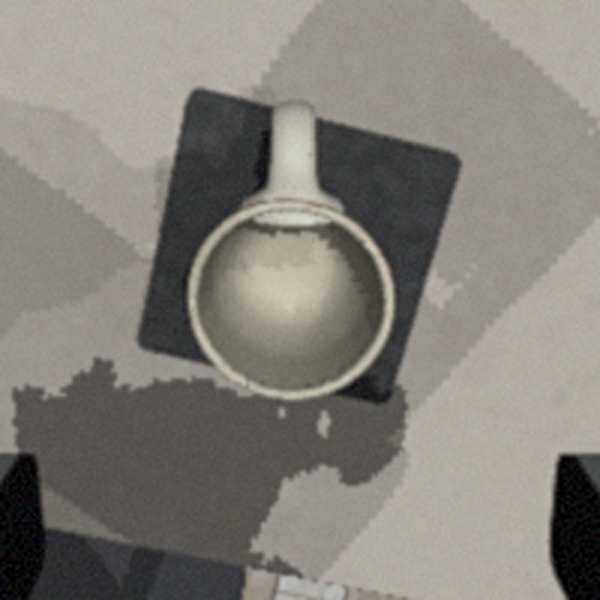

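Run:
```python
from h import *
c=np.load('w6.npz')
f=lambda a:np.array(a,float)/3+[220,100]
w=rayw(c,f([(186,86),(464,154),(390,406),(136,348)]),.006); print(w,w.mean(0)); print([np.linalg.norm(w[i]-w[i-1]) for i in range(4)])
r=rayw(c,f([(188,298),(395,298),(291,197),(291,400)]),.058); print(r,r[2:].mean(0),r[:2].mean(0))
s=rayw(c,f([(280,590)]),0)
```

```text
[[ 0.48649483 -0.03482256  0.006     ]
 [ 0.48601293 -0.13088378  0.006     ]
 [ 0.39054801 -0.1305731   0.006     ]
 [ 0.39163107 -0.03500333  0.006     ]] [ 0.43867171 -0.08282069  0.006     ]
[np.float64(0.09486392889026192), np.float64(0.09606242349644292), np.float64(0.0954654267614605), np.float64(0.09557590316302265)]
[[ 0.43153823 -0.05249199  0.058     ]
 [ 0.4454168  -0.11168577  0.058     ]
 [ 0.46761675 -0.0751322   0.058     ]
 [ 0.40679505 -0.08932485  0.058     ]] [ 0.4372059  -0.08222852  0.058     ] [ 0.43847751 -0.08208888  0.058     ]
```

Run:
```python
from h import *
delta([.42,.26,.23],.231)
```

```text
t 7.65 tcp [ 0.4374 -0.0817  0.16  ] head 0.2297 tilt [ 1.e-04 -0.e+00 -1.e+00] F [-1.2 -0.3  0.5] open 0.0853
shift [ 0.0609 -0.3367 -0.07  ] norm 0.3492 turn z -0.0013
```

Call:
apply_moves --series "0 0 -0.04 0 0 0 1;0.006 -0.034 -0.03 0 0 0 1;0.006 -0.034 0 0 0 0 1;0.006 -0.034 0 0 0 0 1;0.006 -0.034 0 0 0 0 1;0.006 -0.034 0 0 0 0 1;0.006 -0.034 0 0 0 0 1;0.006 -0.034 0 0 0 0 1;0.006 -0.034 0 0 0 0 1;0.006 -0.034 0 0 0 0 1;0.006 -0.03 0 0 0 0 1;0 0 0 0 0 0 1;0 0 0 0 0 0 1"

```text
time_s: 8.95
ee_pos: [0.4185, 0.2588, 0.228]
tcp_rot: [0.993, 0.116, -0.002, 0.001]
ft_force: [0.1, -0.3, -0.2]
opening: 0.0853
```

Run:
```python
from h import *
c=snap('wrist','w7'); delta([.42,.26,.23],.231)
```

```text
t 9.0 tcp [0.4187 0.2582 0.2283] head 0.2303 tilt [-0.0035 -0.0017 -1.    ] F [ 0.9 -0.  -0.2] open 0.0854
shift [ 0.0016 -0.0014 -0.0017] norm 0.0027 turn z -0.0007
```

View pics/w7.png

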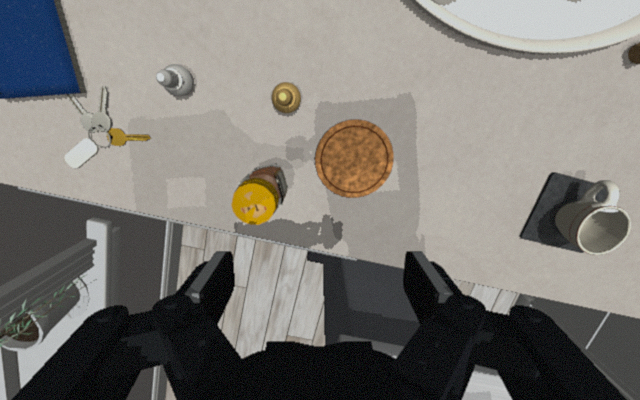

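The picture shows jar cap (255,203), gold stopper (286,98), white stopper (178,80), cork mat (354,158). The gold stopper at (286,98) is the brass-coloured one. The one at (178,80) is white and stays put.

Run:
```python
from h import *
c=np.load('w7.npz'); hsv=cv2.cvtColor(c['pixels'],cv2.COLOR_RGB2HSV); H,S,V=[hsv[:,:,i].astype(int) for i in range(3)]
m,st,ce=blob(S>100,(310,112,400,205)); cn=max(cv2.findContours(m,0,1)[0],key=cv2.contourArea); w=rayw(c,cn[:,0],.006)[:,:2]; print('cork',st,cv2.minEnclosingCircle((w*1000).astype(np.float32)),cv2.fitEllipse((w*1000).astype(np.float32)))
m,st,ce=blob((S>170)&(H>18)&(V>120),(225,175,285,230)); cn=max(cv2.findContours(m,0,1)[0],key=cv2.contourArea); w=rayw(c,cn[:,0],.1)[:,:2]; print('cap',st,ce,cv2.fitEllipse((w*1000).astype(np.float32)))
m,st,ce=blob((S>70),(265,75,305,118)); cn=max(cv2.findContours(m,0,1)[0],key=cv2.contourArea); w=rayw(c,cn[:,0],.015)[:,:2]; print('gold',st,ce,cv2.fitEllipse((w*1000).astype(np.float32)))
print('white',rayw(c,(180,80),.015))
cv2.imwrite('pics/w7c.png',cv2.resize(c['pixels'][60:240,150:400,::-1],None,fx=3.2,fy=3.2,interpolation=cv2.INTER_CUBIC))
```

```text
cork [ 315  120   78   78 4745] ((443.11126708984375, 218.00440979003906), 49.098995208740234) ((443.2548828125, 217.89401245117188), (96.56936645507812, 96.67447662353516), 126.56793212890625)
cap [ 232  183   44   41 1187] [253.26116259 202.40185341] ((392.0263671875, 316.5998840332031), (40.85513687133789, 41.669525146484375), 34.17802047729492)
gold [272  82  29  31 701] [285.90584879  97.2681883 ] ((495.79656982421875, 314.3827209472656), (32.322418212890625, 32.48463821411133), 132.7567901611328)
white [[0.48650402 0.43467371 0.015     ]]
```

View pics/w7c.png

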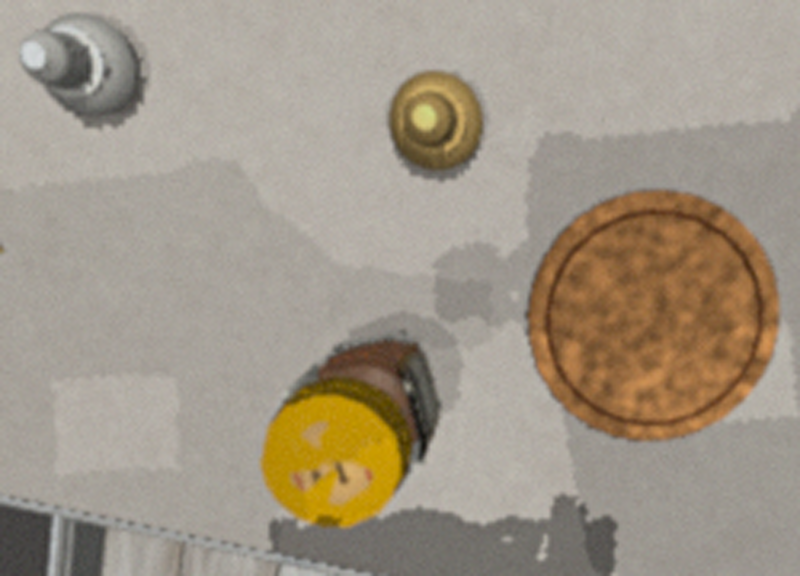

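Run:
```python
from h import *
delta([.392,.3165,.15],.231)
```

```text
t 9.0 tcp [0.4187 0.2582 0.2283] head 0.2303 tilt [-0.0035 -0.0017 -1.    ] F [ 0.9 -0.  -0.2] open 0.0854
shift [-0.0124 -0.0629  0.0783] norm 0.1012 turn z -0.0007
```

Call:
apply_moves --series "-0.003 -0.016 0 0 0 0 1;-0.003 -0.016 0 0 0 0 1;-0.003 -0.016 0.02 0 0 0 1;-0.003 -0.015 0.03 0 0 0 1;0 0 0.028 0 0 0 1;0 0 0 0 0 0 1;0 0 0 0 0 0 1"

```text
time_s: 9.7
ee_pos: [0.3938, 0.3164, 0.1515]
tcp_rot: [0.993, 0.114, -0.001, 0.0]
ft_force: [0.1, 0.1, 0.4]
opening: 0.0856
```

Run:
```python
from h import *
c=snap('wrist','w8'); delta([.392,.3165,.045],.231)
hsv=cv2.cvtColor(c['pixels'],cv2.COLOR_RGB2HSV); H,S,V=[hsv[:,:,i].astype(int) for i in range(3)]
c=np.load('w8.npz')
m,st,ce=blob((S>170)&(H>18)&(V>120),(250,130,390,290)); cn=max(cv2.findContours(m,0,1)[0],key=cv2.contourArea); w=rayw(c,cn[:,0],.1)[:,:2]; e=cv2.fitEllipse((w*1000).astype(np.float32)); print('cap',st,ce,e)
delta([e[0][0]/1000,e[0][1]/1000,.045])
```

```text
t 9.75 tcp [0.3946 0.3168 0.1524] head 0.2283 tilt [ 5.e-04  1.e-04 -1.e+00] F [-0.2 -0.4  0.4] open 0.0855
shift [-0.0026 -0.0003  0.1074] norm 0.1074 turn z -0.0027
cap [ 286  195   59   55 2167] [314.86894324 221.1176742 ] ((391.86761474609375, 317.26190185546875), (40.877193450927734, 41.76925277709961), 21.788782119750977)
t 9.75 tcp [0.3946 0.3168 0.1524] head 0.2283 tilt [ 5.e-04  1.e-04 -1.e+00] F [-0.2 -0.4  0.4] open 0.0855
shift [-0.0026 -0.001   0.1074] norm 0.1074 turn z None
```

View pics/w8.png

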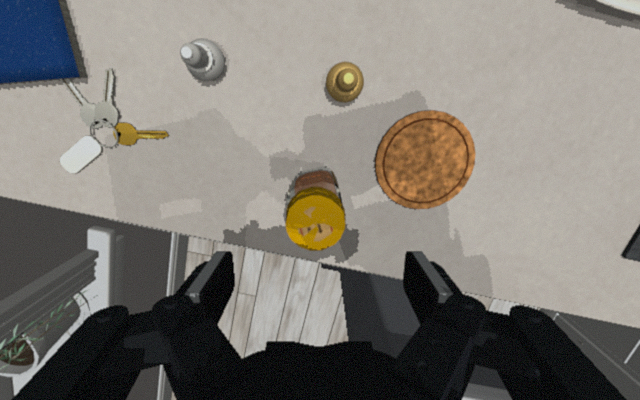

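Call:
apply_moves --series "-0.0026 -0.001 0.03 0 0 0 1;0 0 0.03 0 0 0 1;0 0 0.03 0 0 0 1;0 0 0.017 0 0 0 1;0 0 0 0 0 0 1;0 0 0 0 0 0 0;0 0 0 0 0 0 0;0 0 0 0 0 0 0;0 0 0 0 0 0 0;0 0 0 0 0 0 0;0 0 0 0 0 0 0;0 0 0 0 0 0 0;0 0 0 0 0 0 0;0 0 0 0 0 0 0" --newtons 30

```text
time_s: 11.15
ee_pos: [0.3921, 0.3184, 0.0465]
tcp_rot: [0.993, 0.115, 0.002, -0.001]
ft_force: [-1.0, 0.0, 6.1]
opening: 0.0459
```

Run:
```python
from h import *
c=snap('wrist','w9'); delta([.443,.218,.1],.231)
```

```text
t 11.2 tcp [0.3921 0.3184 0.0466] head 0.2302 tilt [ 0.0032  0.0014 -1.    ] F [-0.5  0.   4.7] open 0.0457
shift [ 0.0268  0.1093 -0.0534] norm 0.1246 turn z -0.0008
```

View pics/w9.png

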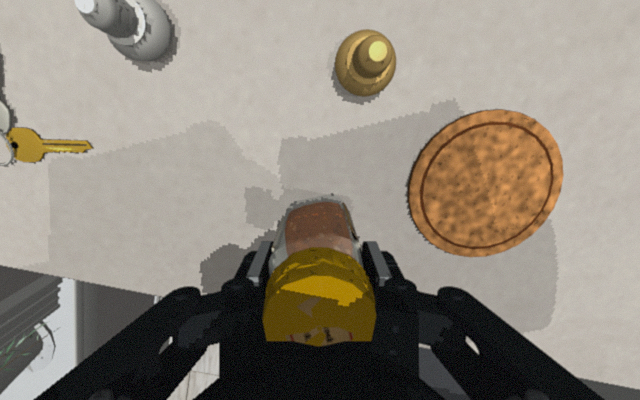

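Call:
apply_moves --series "0 0 -0.02 0 0 0 0;0 0 -0.03 0 0 0 0;0 0 -0.03 0 0 0 0;0.0045 0.018 0 0 0 0 0;0.0045 0.018 0 0 0 0 0;0.0045 0.018 0 0 0 0 0;0.0045 0.018 0 0 0 0 0;0.0045 0.018 0 0 0 0 0;0.0043 0.0193 0 0 0 0 0;0 0 0.02 0 0 0 0;0 0 0.02 0 0 0 0;0 0 0 0 0 0 0;0 0 0 0 0 0 0"

```text
time_s: 12.5
ee_pos: [0.4419, 0.2176, 0.0853]
tcp_rot: [0.993, 0.115, -0.0, -0.0]
ft_force: [0.8, 0.2, -0.1]
opening: 0.0455
```

Run:
```python
from h import *
c=snap('wrist','w10'); delta([.443,.218,.053],.231)
```

```text
t 12.55 tcp [0.4423 0.2178 0.0857] head 0.2301 tilt [ 1.3e-03  3.0e-04 -1.0e+00] F [-0.2 -0.3 -1.1] open 0.0457
shift [ 0.0007 -0.      0.0327] norm 0.0327 turn z -0.0009
```

View pics/w10.png

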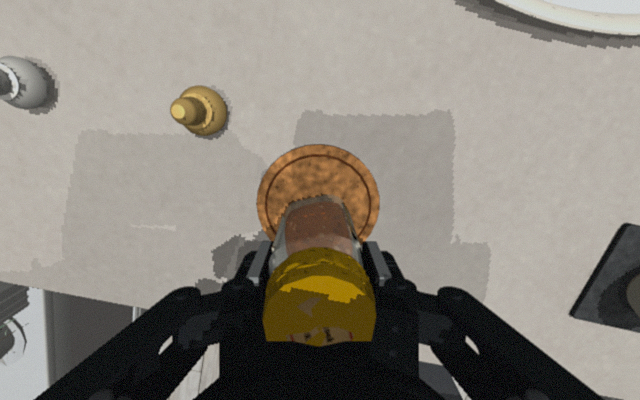

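Run:
```python
from h import *
from scipy.optimize import least_squares
c=np.load('w10.npz'); hsv=cv2.cvtColor(c['pixels'],cv2.COLOR_RGB2HSV); H,S,V=[hsv[:,:,i].astype(int) for i in range(3)]
m,st,ce=blob((S>100),(240,135,400,205)); cn=max(cv2.findContours(m,0,1)[0],key=cv2.contourArea)[:,0]
cn=cn[cn[:,1]<200]; w=rayw(c,cn,.006)[:,:2]
r=least_squares(lambda p:np.hypot(*(w-p[:2]).T)-p[2],[.44,.218,.05],loss='soft_l1',f_scale=.001); print(st,r.x)
```

```text
[ 257  145  122   60 5468] [0.4439162  0.2176351  0.04806699]
```

Call:
apply_moves --series "0.001 0 0.012 0 0 0 0;0 0 0.01 0 0 0 0;0 0 0.006 0 0 0 0;0 0 0.003 0 0 0 0;0 0 0.0015 0 0 0 0;0 0 0 0 0 0 0;0 0 0 0 0 0 0"

```text
time_s: 13.25
ee_pos: [0.4425, 0.2178, 0.0526]
tcp_rot: [0.993, 0.115, -0.0, 0.0]
ft_force: [-2.4, 1.2, 3.8]
opening: 0.0455
```

Call:
apply_moves --series "0 0 0 0 0 0 0.6;0 0 0 0 0 0 0.7;0 0 0 0 0 0 0.9;0 0 0 0 0 0 1;0 0 0 0 0 0 1;0 0 0 0 0 0 1;0 0 -0.01 0 0 0 1;0 0 -0.02 0 0 0 1;0 0 -0.03 0 0 0 1;0 0 -0.04 0 0 0 1;0 0 -0.04 0 0 0 1;0 0 -0.01 0 0 0 1;0 0 0 0 0 0 1;0 0 0 0 0 0 1"

```text
time_s: 14.65
ee_pos: [0.442, 0.2176, 0.2018]
tcp_rot: [0.993, 0.115, -0.001, 0.0]
ft_force: [-0.6, 0.5, -0.6]
opening: 0.0853
```

Run:
```python
from h import *
c=snap('wrist','w11'); delta([.443,.218,.053],.231)
hsv=cv2.cvtColor(c['pixels'],cv2.COLOR_RGB2HSV); H,S,V=[hsv[:,:,i].astype(int) for i in range(3)]
c=np.load('w11.npz')
m,st,ce=blob((S>170)&(H>18)&(V>120),(250,130,390,290)); cn=max(cv2.findContours(m,0,1)[0],key=cv2.contourArea); w=rayw(c,cn[:,0],.106)[:,:2]; e=cv2.fitEllipse((w*1000).astype(np.float32)); print('cap',st,ce,e)
m,st,ce=blob((S>90),(230,100,410,300)); cn=max(cv2.findContours(m,0,1)[0],key=cv2.contourArea); w=rayw(c,cn[:,0],.006)[:,:2]; print('cork',st,cv2.minEnclosingCircle((w*1000).astype(np.float32)))
```

```text
t 14.7 tcp [0.4417 0.2175 0.2011] head 0.2298 tilt [-3.1e-03 -7.0e-04 -1.0e+00] F [ 0.3 -0.4  0.1] open 0.0852
shift [ 0.0019 -0.0002  0.1481] norm 0.1481 turn z -0.0012
cap [ 293  179   51   47 1553] [318.28267869 200.91693496] ((441.8486022949219, 216.4852752685547), (41.03712463378906, 41.874000549316406), 41.50506591796875)
cork [ 277  133   83   93 5567] ((436.0926208496094, 215.1063690185547), 56.64848327636719)
```

View pics/w11.png

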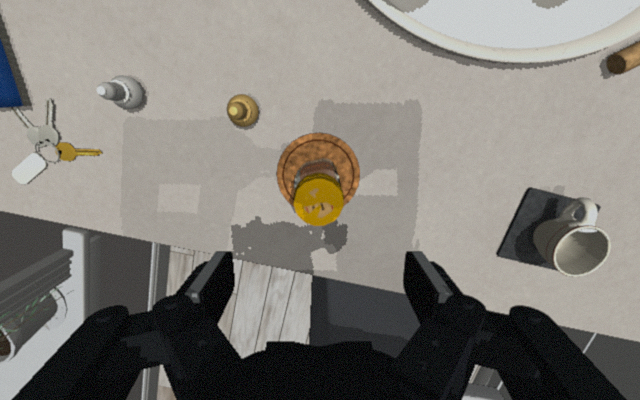

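Run:
```python
from h import *
from scipy.optimize import least_squares
c=np.load('w11.npz'); hsv=cv2.cvtColor(c['pixels'],cv2.COLOR_RGB2HSV); H,S,V=[hsv[:,:,i].astype(int) for i in range(3)]
m,st,ce=blob((S>90),(230,100,410,300)); cn=max(cv2.findContours(m,0,1)[0],key=cv2.contourArea)[:,0]; cn=cn[cn[:,1]<195]
w=rayw(c,cn,.006)[:,:2]
r=least_squares(lambda p:np.hypot(*(w-p[:2]).T)-p[2],[.44,.218,.05],loss='soft_l1',f_scale=.001); print(r.x)
```

```text
[0.44343625 0.21746983 0.04848056]
```

Run:
```python
from h import *
delta([.478,-.2765,.16],.231)
```

```text
t 14.7 tcp [0.4417 0.2175 0.2011] head 0.2298 tilt [-3.1e-03 -7.0e-04 -1.0e+00] F [ 0.3 -0.4  0.1] open 0.0852
shift [-0.077   0.4892  0.0413] norm 0.497 turn z -0.0012
```

Call:
apply_moves --series "-0.003 0.02 0 0 0 0 1;-0.006 0.038 0 0 0 0 1;-0.006 0.038 0 0 0 0 1;-0.006 0.038 0 0 0 0 1;-0.006 0.038 0 0 0 0 1;-0.006 0.038 0 0 0 0 1;-0.006 0.038 0 0 0 0 1;-0.006 0.038 0 0 0 0 1;-0.006 0.038 0 0 0 0 1;-0.006 0.038 0 0 0 0 1;-0.006 0.038 0 0 0 0 1;-0.006 0.038 0 0 0 0 1;-0.006 0.038 0.02 0 0 0 1;-0.002 0.013 0.02 0 0 0 1;0 0 0 0 0 0 1;0 0 0 0 0 0 1;0 0 0 0 0 0 1"

```text
time_s: 16.4
ee_pos: [0.4791, -0.2745, 0.1622]
tcp_rot: [0.993, 0.115, -0.0, -0.001]
ft_force: [0.0, 0.5, 0.2]
opening: 0.0854
```

Run:
```python
from h import *
c=snap('wrist','w12'); delta([.478,-.2765,.05],.231)
cv2.imwrite('pics/w12c.png',cv2.resize(c['pixels'][130:290,220:420,::-1],None,fx=3.5,fy=3.5,interpolation=cv2.INTER_CUBIC))
```

```text
t 16.45 tcp [ 0.4794 -0.2746  0.1627] head 0.2312 tilt [-2.e-04  4.e-04 -1.e+00] F [ 0.5 -1.1 -0.2] open 0.0856
shift [-0.0018  0.0016  0.1127] norm 0.1127 turn z 0.0002
```

View pics/w12c.png

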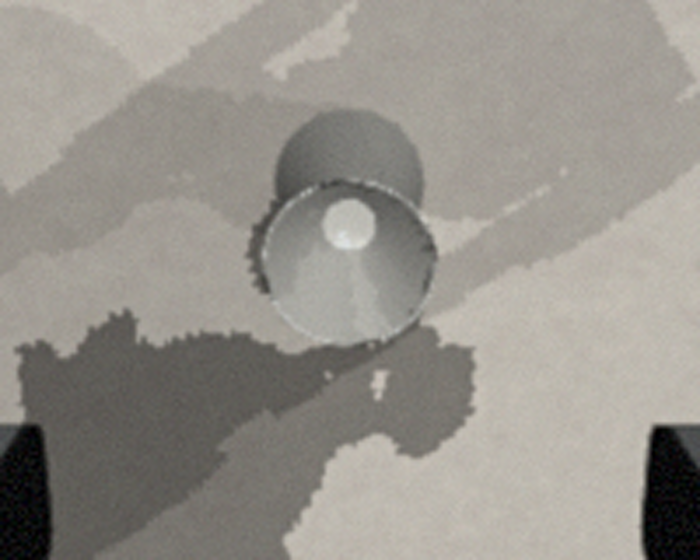

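Run:
```python
from h import *
c=np.load('w12.npz'); f=lambda a:np.array(a,float)/3.5+[220,130]
r=rayw(c,f([(261,262),(437,262),(349,178),(349,346)]),.08); print(r,r[:2].mean(0),r[2:].mean(0))
p=r[2:].mean(0)
delta([p[0],p[1],.045])
```

```text
[[ 0.47655343 -0.2561916   0.08      ]
 [ 0.48593434 -0.2958617   0.08      ]
 [ 0.50067699 -0.27142117  0.08      ]
 [ 0.46078376 -0.28088212  0.08      ]] [ 0.48124389 -0.27602665  0.08      ] [ 0.48073037 -0.27615164  0.08      ]
t 16.45 tcp [ 0.4794 -0.2746  0.1627] head 0.2312 tilt [-2.e-04  4.e-04 -1.e+00] F [ 0.5 -1.1 -0.2] open 0.0856
shift [0.001  0.0019 0.1177] norm 0.1177 turn z None
```

Run:
```python
from h import *
c=np.load('w12.npz'); f=lambda a:np.array(a,float)/3.5+[220,130]
r=rayw(c,f([(350,109),(275,180),(424,180)]),.0); print(r,np.linalg.norm(r[1]-r[2]), r[0]-.023*np.array([.973,.23,0]))
```

```text
[[ 0.50272441 -0.27142462  0.        ]
 [ 0.47612245 -0.25409402  0.        ]
 [ 0.48663343 -0.29857206  0.        ]] 0.0457031368564244 [ 0.48034541 -0.27671462  0.        ]
```

Base and rim agree at (0.4805,-0.2764). I descend and grasp.

Call:
apply_moves --series "0.001 0.002 0.03 0 0 0 1;0 0 0.03 0 0 0 1;0 0 0.03 0 0 0 1;0 0 0.03 0 0 0 1;0 0 0.005 0 0 0 1;0 0 0 0 0 0 0;0 0 0 0 0 0 0;0 0 0 0 0 0 0;0 0 0 0 0 0 0;0 0 0 0 0 0 0;0 0 0 0 0 0 0;0 0 0 0 0 0 0;0 0 0 0 0 0 0;0 0 0 0 0 0 0;0 0 0 0 0 0 0"

```text
time_s: 17.95
ee_pos: [0.4817, -0.278, 0.0394]
tcp_rot: [0.993, 0.115, 0.001, 0.001]
ft_force: [0.1, 1.2, 6.0]
opening: 0.0413
```

Run:
```python
from h import *
c=snap('wrist','w13'); delta([.441,.0675,.1],.231)
```

```text
t 18.0 tcp [ 0.4816 -0.278   0.0394] head 0.2298 tilt [ 0.0024 -0.0016 -1.    ] F [0.5 1.8 6.4] open 0.0414
shift [ 0.0393 -0.3455 -0.0613] norm 0.3531 turn z -0.0012
```

View pics/w13.png

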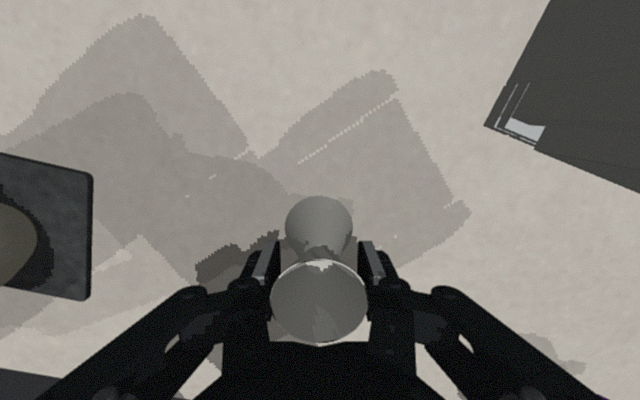

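Run:
```python
from h import *
c=np.load('w13.npz')
r=rayw(c,[(271,302),(368,302),(320,258),(320,343)],.08); print(r,r[:2].mean(0),r[2:].mean(0)); 
b=rayw(c,[(319,196),(284,232),(353,232)],0.);print(b,b[0]-.023*np.array([.973,.23,0]))
print(c['ee'])
```

```text
[[ 0.4779618  -0.26002503  0.08      ]
 [ 0.48696043 -0.29857071  0.08      ]
 [ 0.50198964 -0.27488087  0.08      ]
 [ 0.4624253  -0.2842388   0.08      ]] [ 0.48246112 -0.27929787  0.08      ] [ 0.48220747 -0.27955984  0.08      ]
[[ 0.50346725 -0.27441889  0.        ]
 [ 0.47342947 -0.25722432  0.        ]
 [ 0.48404557 -0.30257737  0.        ]] [ 0.48108825 -0.27970889  0.        ]
[ 0.48165034 -0.27796281  0.03938244]
```

Call:
apply_moves --series "0 0 -0.01 0 0 0 0;0 0 -0.02 0 0 0 0;0 0 -0.02 0 0 0 0;0 0 0 0 0 0 0;0 0 0 0 0 0 0"

```text
time_s: 18.5
ee_pos: [0.481, -0.2779, 0.0881]
tcp_rot: [0.993, 0.115, 0.001, 0.001]
ft_force: [-0.2, -0.0, -1.1]
opening: 0.0416
```

Run:
```python
from h import *
c=snap('wrist','w14')
```

```text
(no output)
```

View pics/w14.png

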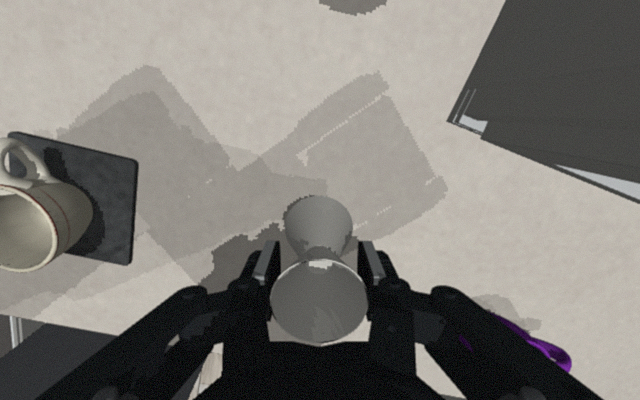

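Call:
apply_moves --series "0 0 -0.03 0 0 0 0;0.002 -0.015 -0.03 0 0 0 0;0.004 -0.034 0 0 0 0 0;0.004 -0.034 0 0 0 0 0;0.004 -0.034 0 0 0 0 0;0.004 -0.034 0 0 0 0 0;0.004 -0.034 0 0 0 0 0;0.004 -0.034 0 0 0 0 0;0.004 -0.034 0 0 0 0 0;0.004 -0.034 0 0 0 0 0;0.004 -0.034 0 0 0 0 0;0.002 -0.024 0 0 0 0 0;0 0 0 0 0 0 0;0 0 0 0 0 0 0"

```text
time_s: 19.95
ee_pos: [0.4408, 0.0676, 0.1467]
tcp_rot: [0.993, 0.115, -0.001, 0.0]
ft_force: [0.7, -0.6, -0.5]
opening: 0.0414
```

Run:
```python
from h import *
c=snap('wrist','w15'); delta([.441,.0675,.07],.231)
```

```text
t 20.0 tcp [0.4412 0.067  0.1468] head 0.23 tilt [-7.e-04 -3.e-04 -1.e+00] F [ 0.2 -1.5 -1. ] open 0.0415
shift [ 0.     -0.0005  0.0768] norm 0.0768 turn z -0.001
```

View pics/w15.png

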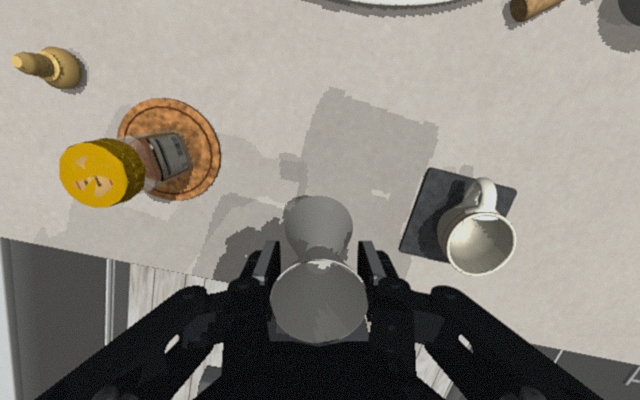

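Run:
```python
from h import *
from scipy.optimize import least_squares
c=np.load('w15.npz'); hsv=cv2.cvtColor(c['pixels'],cv2.COLOR_RGB2HSV); H,S,V=[hsv[:,:,i].astype(int) for i in range(3)]
m,st,ce=blob((S>90)&(H<18),(110,90,230,210)); cn=max(cv2.findContours(m,0,1)[0],key=cv2.contourArea)[:,0]; cn=cn[(cn[:,0]>150)|(cn[:,1]<130)]
w=rayw(c,cn,.006)[:,:2]
r=least_squares(lambda p:np.hypot(*(w-p[:2]).T)-p[2],[.44,.218,.05],loss='soft_l1',f_scale=.001); print('cork',r.x)
p=rayw(c,[(428,167),(519,189),(399,248)],.006)[:,:2]; print(p,np.linalg.norm(p[0]-p[1]),np.linalg.norm(p[0]-p[2])); s=(p[1]+p[2])/2; print('slate',s,'mid',(s+r.x[:2])/2,'dist',np.linalg.norm(s-r.x[:2]))
```

```text
cork [0.45053009 0.21042459 0.04053017]
[[ 0.48675418 -0.03317254]
 [ 0.48661672 -0.12976884]
 [ 0.39632403 -0.03271776]] 0.0965963945741572 0.0904312991372662
slate [ 0.44147037 -0.0812433 ] mid [0.44600023 0.06459065] dist 0.29180855928843435
```

Call:
apply_moves --series "0 -0.0005 0.03 0 0 0 0;0 0 0.03 0 0 0 0;0 0 0.025 0 0 0 0;0 0 0.012 0 0 0 0;0 0 0.006 0 0 0 0;0 0 0.0035 0 0 0 0;0 0 0 0 0 0 0;0 0 0 0 0 0 0"

```text
time_s: 20.8
ee_pos: [0.4415, 0.0676, 0.0413]
tcp_rot: [0.993, 0.114, 0.001, 0.0]
ft_force: [0.8, -0.0, -0.8]
opening: 0.0417
```

Call:
apply_moves --series "0 0 0.001 0 0 0 0;0 0 0.001 0 0 0 0;0 0 0 0 0 0 0;0 0 0 0 0 0 0"

```text
time_s: 21.2
ee_pos: [0.4414, 0.0679, 0.0394]
tcp_rot: [0.993, 0.115, 0.001, 0.0]
ft_force: [-1.4, -0.1, 6.0]
opening: 0.0416
```

Call:
apply_moves --series "0 0 0 0 0 0 0.55;0 0 0 0 0 0 0.65;0 0 0 0 0 0 0.9;0 0 0 0 0 0 1;0 0 0 0 0 0 1;0 0 0 0 0 0 1;0 0 -0.01 0 0 0 1;0 0 -0.02 0 0 0 1;0 0 -0.03 0 0 0 1;0 0 -0.04 0 0 0 1;0 0 -0.04 0 0 0 1;0 0 -0.04 0 0 0 1;0 0 0 0 0 0 1;0 0 0 0 0 0 1"

```text
time_s: 22.6
ee_pos: [0.4411, 0.0679, 0.2201]
tcp_rot: [0.993, 0.115, 0.001, 0.0]
ft_force: [-0.4, 1.0, -0.4]
opening: 0.0852
```

Run:
```python
from h import *
c=snap('wrist','w16'); delta([.441,.0675,.07],-.015)
```

```text
t 22.65 tcp [0.4402 0.068  0.2188] head 0.2298 tilt [-4.e-04  1.e-04 -1.e+00] F [ 0.7  0.1 -0.4] open 0.0854
shift [0.0007 0.0007 0.1488] norm 0.1488 turn z 0.2448
```

View pics/w16.png

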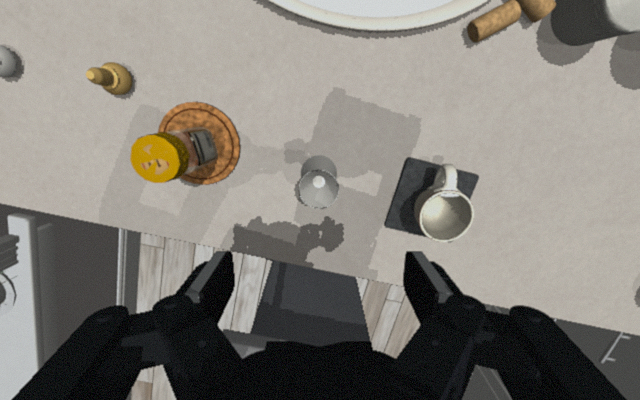

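Run:
```python
import cv2
im=cv2.imread('pics/w16.png')
cv2.imwrite('pics/w16a.png',cv2.resize(im[90:220,140:340],None,fx=4,fy=4,interpolation=cv2.INTER_CUBIC))
cv2.imwrite('pics/w16b.png',cv2.resize(im[130:260,290:490],None,fx=4,fy=4,interpolation=cv2.INTER_CUBIC))
```

```text
(no output)
```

View pics/w16a.png

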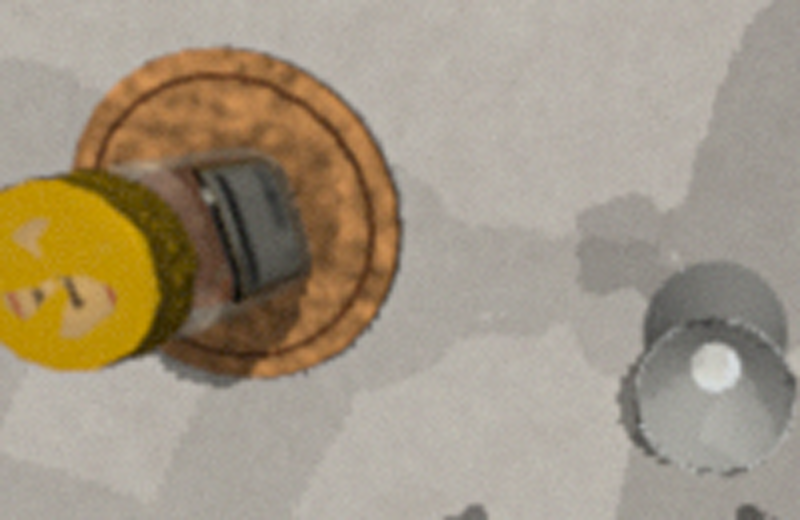

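View pics/w16b.png

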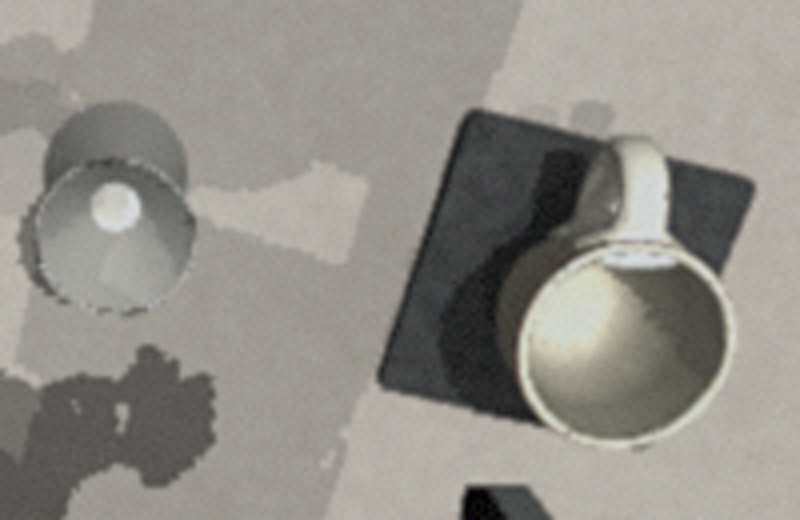

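Run:
```python
from h import *
from scipy.optimize import least_squares
c=np.load('w16.npz')
fa=lambda a:np.array(a,float)/4+[140,90]; fb=lambda a:np.array(a,float)/4+[290,130]
w=rayw(c,fa([(400,230),(372,330),(265,380),(215,370),(75,165),(120,90),(215,46),(300,68),(370,140)]),.006)[:,:2]
r=least_squares(lambda p:np.hypot(*(w-p[:2]).T)-p[2],[.44,.218,.05]); ck=r.x[:2]; print('cork',r.x,r.fun)
p=rayw(c,fb([(466,107),(757,181),(379,385)]),.006)[:,:2]; s=(p[1]+p[2])/2; print('slate',s,np.linalg.norm(p[0]-p[1]),np.linalg.norm(p[0]-p[2]))
m=(s+ck)/2; print('mid',m,np.linalg.norm(s-ck))
b=rayw(c,fb([(116,100),(42,168),(188,168)]),0); print('jig base',b[0]-.023*np.array([.973,.23,0]),np.linalg.norm(b[1]-b[2]),b[1:].mean(0))
q=rayw(c,fb([(116,157),(116,314),(36,235),(197,235)]),.08); print('jig rim',q[:2].mean(0),q[2:].mean(0))
q=rayw(c,fb([(627,240),(627,446),(518,343),(735,343)]),.058); print('cup rim',q[:2].mean(0),q[2:].mean(0))
```

```text
cork [0.44263531 0.21485312 0.04923852] [-0.00050398  0.00115618  0.00051305 -0.00101075  0.00039576 -0.00079705
  0.00087653  0.0005305  -0.00116024]
slate [ 0.43893053 -0.08186174] 0.09578555660440907 0.09394061379632783
mid [0.44078292 0.06649569] 0.2967379899212435
jig base [0.44086611 0.06590439 0.        ] 0.04619240060281021 [0.44225372 0.06657603 0.        ]
jig rim [0.44114562 0.06617186 0.08      ] [0.44170666 0.06617417 0.08      ]
cup rim [ 0.43743946 -0.08092416  0.058     ] [ 0.43820466 -0.08049133  0.058     ]
```

Run:
```python
from h import *
delta([.49,.314,.17],-.015)
```

```text
t 22.65 tcp [0.4402 0.068  0.2188] head 0.2298 tilt [-4.e-04  1.e-04 -1.e+00] F [ 0.7  0.1 -0.4] open 0.0854
shift [ 0.1045 -0.2282  0.0488] norm 0.2557 turn z 0.2448
```

Call:
apply_moves --series "0.013 -0.028 0 0 0 0 1;0.013 -0.028 0 0 0 0 1;0.013 -0.028 0 0 0 0 1;0.013 -0.028 0 0 0 0 1;0.013 -0.029 0 0 0 0 1;0.013 -0.029 0 0 0 0 1;0.013 -0.029 0 0 0 0 1;0.0135 -0.029 0 0 0 0 1;0 0 0.02 0 0 0.12 1;0 0 0.03 0 0 0.125 1;0 0 0 0 0 0 1;0 0 0 0 0 0 1"

```text
time_s: 23.85
ee_pos: [0.4896, 0.3131, 0.167]
tcp_rot: [1.0, -0.006, -0.002, 0.001]
ft_force: [0.7, 0.4, 0.8]
opening: 0.0855
```

Run:
```python
from h import *
c=snap('wrist','w17'); delta([.4958,.3144,.05],-.015)
c=np.load('w17.npz'); hsv=cv2.cvtColor(c['pixels'],cv2.COLOR_RGB2HSV); H,S,V=[hsv[:,:,i].astype(int) for i in range(3)]
m,st,ce=blob((S>70)&(H<40),(270,130,380,250)); cn=max(cv2.findContours(m,0,1)[0],key=cv2.contourArea); w=rayw(c,cn[:,0],.015)[:,:2]; e=cv2.fitEllipse((w*1000).astype(np.float32)); print('gold',st,ce,e)
cv2.imwrite('pics/w17c.png',cv2.resize(c['pixels'][100:300,170:420,::-1],None,fx=3,fy=3,interpolation=cv2.INTER_CUBIC))
```

```text
t 23.9 tcp [0.4907 0.3134 0.1683] head -0.0133 tilt [-1.6e-03 -6.0e-04 -1.0e+00] F [-0.3  0.3  0.4] open 0.0853
shift [ 0.0053 -0.0011  0.1183] norm 0.1184 turn z 0.0017
gold [ 359  187   21   63 1005] [370.69651741 220.90447761] ((448.1051330566406, 255.93008422851562), (22.787988662719727, 76.49417114257812), 91.42085266113281)
```

View pics/w17c.png

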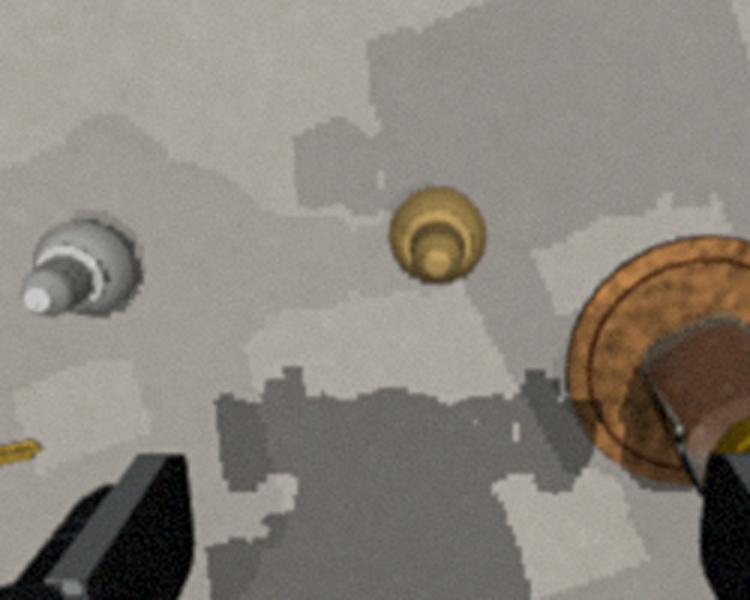

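Run:
```python
from h import *
c=np.load('w17.npz'); f=lambda a:np.array(a,float)/3+[170,100]
print(rayw(c,f([(389,235),(487,235),(438,186),(438,235)]),.015))
p=rayw(c,f((438,235)),.015)[0]; delta([p[0],p[1],.003],-.015)
```

```text
[[0.49709129 0.33118185 0.015     ]
 [0.49667456 0.29740369 0.015     ]
 [0.51389529 0.31404653 0.015     ]
 [0.49688295 0.31429437 0.015     ]]
t 23.9 tcp [0.4907 0.3134 0.1683] head -0.0133 tilt [-1.6e-03 -6.0e-04 -1.0e+00] F [-0.3  0.3  0.4] open 0.0853
shift [ 0.0065 -0.001   0.1653] norm 0.1654 turn z 0.0017
```

Call:
apply_moves --series "0.0065 -0.001 0.03 0 0 0 0.85;0 0 0.035 0 0 0 0.8;0 0 0.035 0 0 0 0.75;0 0 0.035 0 0 0 0.75;0 0 0.02 0 0 0 0.75;0 0 0.008 0 0 0 0.75;0 0 0 0 0 0 0.75;0 0 0 0 0 0 0.75"

```text
time_s: 24.7
ee_pos: [0.4986, 0.315, 0.0072]
tcp_rot: [1.0, -0.007, 0.001, -0.001]
ft_force: [0.9, 1.0, -0.4]
opening: 0.0645
```

Run:
```python
from h import *
c=snap('wrist','w18'); delta([.4969,.3143,.003],-.015)
```

```text
t 24.75 tcp [0.4987 0.3151 0.0075] head -0.0149 tilt [ 0.0031  0.0013 -1.    ] F [-0.1 -0.1 -0. ] open 0.064
shift [-0.0018  0.0009  0.0045] norm 0.0049 turn z 0.0001
```

View pics/w18.png

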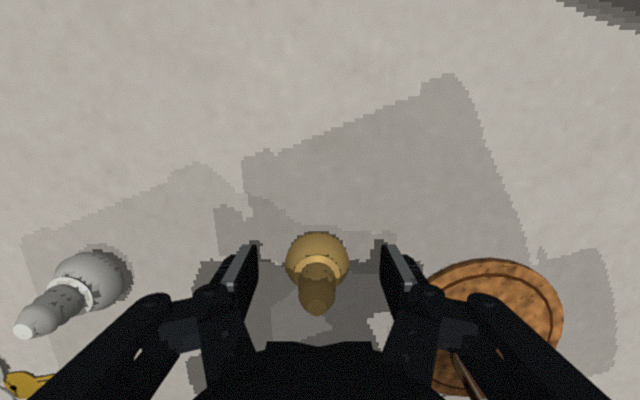

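Run:
```python
from h import *
c=np.load('w18.npz'); print(c['ee'],rayw(c,[(317,231),(286,258),(349,258),(317,262)],.015))
```

```text
[0.49864477 0.31501601 0.00724743] [[0.5166006  0.31440334 0.015     ]
 [0.50180132 0.33057137 0.015     ]
 [0.50136961 0.298194   0.015     ]
 [0.49928696 0.314673   0.015     ]]
```

Call:
apply_moves --series "0 0 0.004 0 0 0 0.75;0 0 0 0 0 0 0.75;0 0 0 0 0 0 0;0 0 0 0 0 0 0;0 0 0 0 0 0 0;0 0 0 0 0 0 0;0 0 0 0 0 0 0;0 0 0 0 0 0 0;0 0 0 0 0 0 0;0 0 0 0 0 0 0" --newtons 25

```text
time_s: 25.75
ee_pos: [0.4975, 0.3146, 0.0022]
tcp_rot: [1.0, -0.008, 0.0, -0.0]
ft_force: [-0.1, -0.9, 5.8]
opening: 0.0319
```

Run:
```python
from h import *
c=snap('wrist','w19'); delta([.5212,.0668,.05],-.015)
```

```text
t 25.8 tcp [0.4975 0.3146 0.0022] head -0.0151 tilt [ 3.e-04  0.e+00 -1.e+00] F [-0.6 -0.9  5.1] open 0.0322
shift [ 0.0275  0.2474 -0.0478] norm 0.2535 turn z -0.0001
```

View pics/w19.png

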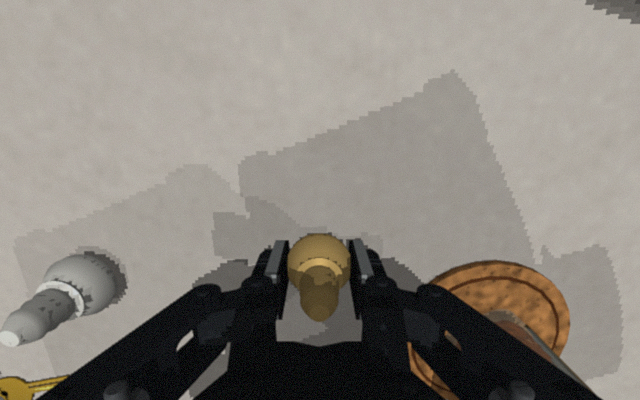

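Run:
```python
from h import *
c=np.load('w19.npz'); print(c['ee'],rayw(c,[(318,233),(288,262),(350,262)],.015))
```

```text
[0.49747779 0.31461077 0.00222583] [[0.51659137 0.31347777 0.015     ]
 [0.50116292 0.32861477 0.015     ]
 [0.50072888 0.29780951 0.015     ]]
```

Call:
apply_moves --series "0 0 -0.01 0 0 0 0;0 0 -0.03 0 0 0 0;0 0 -0.04 0 0 0 0;0 0 -0.04 0 0 0 0;0 0 -0.02 0 0 0 0;0.003 0.0275 0 0 0 0 0;0.003 0.0275 0 0 0 0 0;0.003 0.0275 0 0 0 0 0;0.003 0.0275 0 0 0 0 0;0.003 0.0275 0 0 0 0 0;0.003 0.0275 0 0 0 0 0;0.003 0.0275 0 0 0 0 0;0.003 0.0275 0 0 0 0 0;0.003 0.0275 0 0 0 0 0;0 0 0 0 0 0 0;0 0 0 0 0 0 0"

```text
time_s: 27.4
ee_pos: [0.5204, 0.0665, 0.1419]
tcp_rot: [1.0, -0.009, -0.0, -0.0]
ft_force: [-0.1, 0.2, -1.5]
opening: 0.0321
```

Run:
```python
from h import *
c=snap('wrist','w20'); delta([.5212,.0668,.05],-.015)
```

```text
t 27.45 tcp [0.5203 0.0672 0.1418] head -0.0157 tilt [-5.e-04  6.e-04 -1.e+00] F [-0.7  0.5 -0.8] open 0.0317
shift [0.001  0.0004 0.0918] norm 0.0918 turn z -0.0007
```

View pics/w20.png

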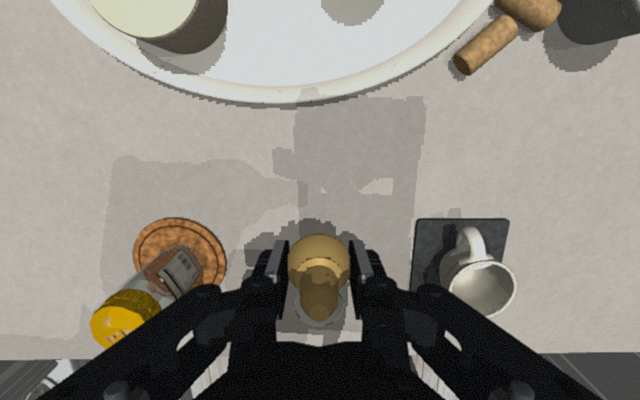

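Call:
apply_moves --series "0.001 0 0.03 0 0 0 0;0 0 0.03 0 0 0 0;0 0 0.03 0 0 0 0;0 0 0.025 0 0 0 0;0 0 0.013 0 0 0 0;0 0 0.007 0 0 0 0;0 0 0.003 0 0 0 0;0 0 0 0 0 0 0;0 0 0 0 0 0 0"

```text
time_s: 28.35
ee_pos: [0.5223, 0.0668, 0.0047]
tcp_rot: [1.0, -0.008, 0.001, 0.0]
ft_force: [0.2, -0.1, -1.0]
opening: 0.0321
```

Call:
apply_moves --series "-0.001 0 0.0015 0 0 0 0;0 0 0.001 0 0 0 0;0 0 0 0 0 0 0;0 0 0 0 0 0 0"

```text
time_s: 28.75
ee_pos: [0.5209, 0.0667, 0.0022]
tcp_rot: [1.0, -0.008, 0.001, 0.0]
ft_force: [0.3, -0.2, 6.2]
opening: 0.0318
```

Call:
apply_moves --series "0 0 0 0 0 0 0.45;0 0 0 0 0 0 0.5;0 0 0 0 0 0 0.6;0 0 0 0 0 0 0.75;0 0 0 0 0 0 0.75;0 0 0 0 0 0 0.75;0 0 -0.01 0 0 0 0.75;0 0 -0.02 0 0 0 0.75;0 0 -0.03 0 0 0 0.75;0 0 -0.04 0 0 0 0.75;0 0 -0.04 0 0 0 0.75;-0.02 0 -0.03 0 0 0 0.75;-0.03 0 -0.03 0 0 0 0.75;-0.02 0 0 0 0 0 1;0 0 0 0 0 0 1;0 0 0 0 0 0 1"

```text
time_s: 30.35
ee_pos: [0.451, 0.0678, 0.2019]
tcp_rot: [1.0, -0.008, 0.001, 0.0]
ft_force: [0.1, -1.0, 0.1]
opening: 0.0851
```

Run:
```python
from h import *
c=snap('wrist','w21'); delta([.44,.0668,.2],-.015); snap('top','top2'); snap('scene','scene2')
cv2.imwrite('pics/w21c.png',cv2.resize(c['pixels'][60:240,120:520,::-1],None,fx=2,fy=2,interpolation=cv2.INTER_CUBIC))
```

```text
t 30.4 tcp [0.4516 0.0677 0.2016] head -0.0153 tilt [ 1.7e-03 -1.0e-04 -1.0e+00] F [ 0.6 -0.  -0.1] open 0.0852
shift [-0.0116  0.0011  0.0016] norm 0.0118 turn z -0.0003
```

View pics/w21.png

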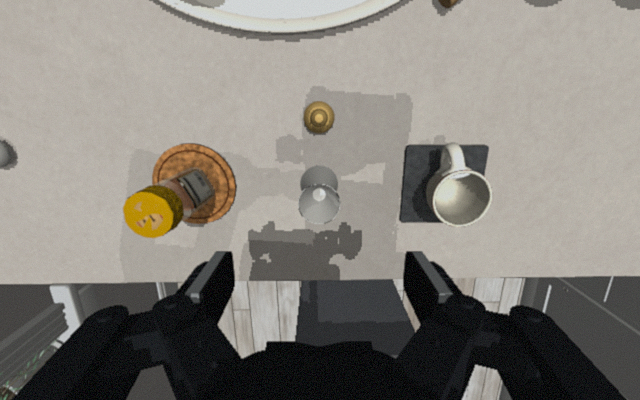

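View pics/w21c.png

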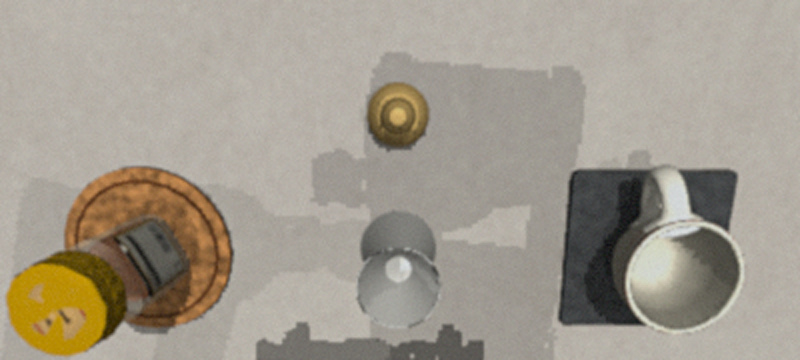

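Run:
```python
from h import *
from scipy.optimize import least_squares
c=np.load('w21.npz'); f=lambda a:np.array(a,float)/2+[120,60]
w=rayw(c,f([(233,253),(216,302),(175,328),(66,240),(80,195),(110,172),(145,166),(195,187)]),.006)[:,:2]
r=least_squares(lambda p:np.hypot(*(w-p[:2]).T)-p[2],[.44,.218,.05]); ck=r.x[:2]; print('cork',r.x,np.abs(r.fun).max())
p=rayw(c,f([(571,169),(738,171),(559,325)]),.006)[:,:2]; s=(p[1]+p[2])/2; print('slate',s,np.linalg.norm(p[0]-p[1]),np.linalg.norm(p[0]-p[2]))
m=(s+ck)/2; d=(ck-s)/np.linalg.norm(ck-s); n=np.array([d[1],-d[0]]); print('mid',m,'dist',np.linalg.norm(ck-s),'n',n)
b=rayw(c,f([(398,210)]),0)[0,:2]-.023*n; q=rayw(c,f([(398,247),(398,328)]),.08)[:,:2].mean(0)
g=rayw(c,f([(398,115.5)]),.015)[0,:2]; print('jig',b,q,'gold',g, 'dia',np.ptp(rayw(c,f([(367,116),(429,116)]),.015),axis=0))
for j in(b,q): print('gold-jig along n',(g-j)@n,'along d',(g-j)@d, 'jig-mid',(j-m)@n,(j-m)@d)
# white from top before/after
for k in('top0','top2'):
    t=np.load(k+'.npz'); print(k,[np.round(t['pixels'][184,190],0)])
a=np.load('top0.npz')['pixels'][170:198,178:205].astype(int); b2=np.load('top2.npz')['pixels'][170:198,178:205].astype(int); print('white diff',np.abs(a-b2).mean(),np.abs(a-b2).max())
im=np.load('top2.npz')['pixels'][150:240,170:390,::-1]; cv2.imwrite('pics/top2c.png',cv2.resize(im,None,fx=3.6,fy=3.6,interpolation=cv2.INTER_CUBIC))
```

```text
cork [0.44248773 0.21503319 0.04970524] 0.0007376811361682195
slate [ 0.43817241 -0.08154605] 0.09609426890592415 0.09606094019180184
mid [0.44033007 0.06674357] dist 0.2966106384084066 n [ 0.99989416 -0.01454877]
jig [0.44104571 0.0662875 ] [0.44088704 0.06639048] gold [0.51868862 0.06521137] dia [0.0004871  0.03375548 0.        ]
gold-jig along n 0.0776503529883118 along d 5.358849131986612e-05 jig-mid 0.000722194902609117 -0.0004456061644967514
gold-jig along n 0.07781050044997857 along d -4.707356692700108e-05 jig-mid 0.0005620474409423355 -0.0003449441062498841
top0 [array([120, 115, 110], dtype=uint8)]
top2 [array([117, 113, 108], dtype=uint8)]
white diff 0.9700176366843033 3
```

View pics/top2c.png

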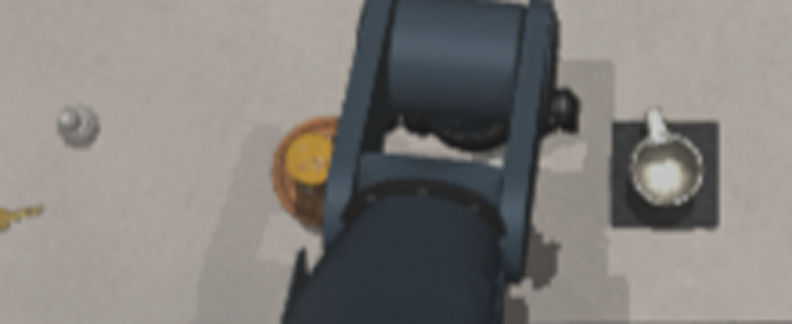

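View pics/scene2.png

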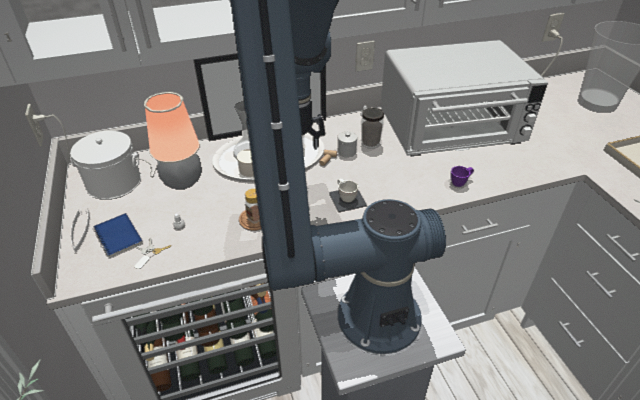

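Everything stands upright and the wrist view gives 78 mm between jigger and stopper. I move the arm aside to check with an unobstructed top view.

Call:
apply_moves --series "0 0.03 0 0 0 0 1;0 0.04 0 0 0 0 1;0 0.04 0 0 0 0 1;0 0.04 0 0 0 0 1;0 0.04 0 0 0 0 1;0 0.04 0 0 0 0 1;0 0.04 0 0 0 0 1;0 0.04 0 0 0 0 1;0 0.04 0 0 0 0 1;0 0.02 0 0 0 0 1;0 0 0 0 0 0 1;0 0 0 0 0 0 1"

```text
time_s: 31.7
ee_pos: [0.4446, -0.3012, 0.2005]
tcp_rot: [1.0, -0.008, -0.001, -0.001]
ft_force: [0.4, -0.5, -0.4]
opening: 0.0852
```

Run:
```python
from h import *
c=snap('top','top3'); snap('scene','scene3')
cv2.imwrite('pics/top3c.png',cv2.resize(c['pixels'][150:230,240:380,::-1],None,fx=5.5,fy=5.5,interpolation=cv2.INTER_CUBIC))
s=cv2.imread('pics/scene3.png'); cv2.imwrite('pics/scene3c.png',cv2.resize(s[150:260,160:400],None,fx=3.2,fy=3.2,interpolation=cv2.INTER_CUBIC))
```

```text
(no output)
```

View pics/top3c.png

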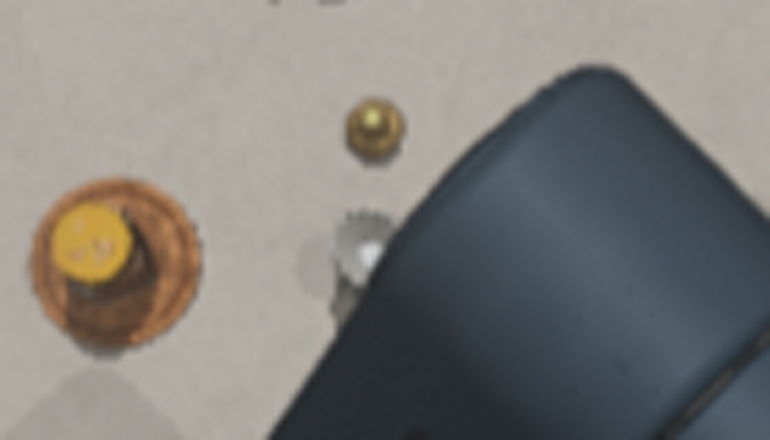

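View pics/scene3c.png

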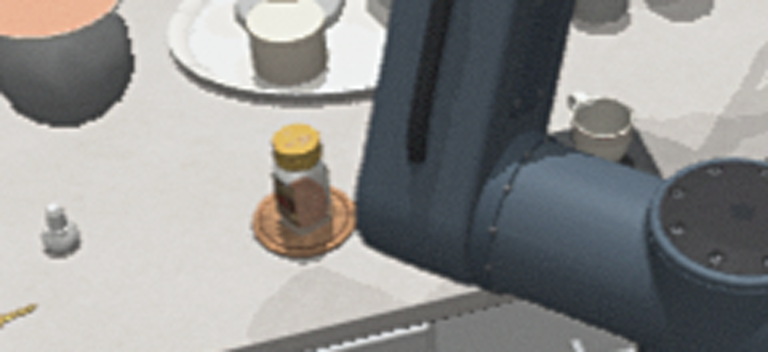

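Call:
apply_moves --series "-0.02 0.035 0 0 0 0 1;-0.02 0.035 0 0 0 0 1;-0.02 0.035 0 0 0 0 1;-0.02 0.035 0 0 0 0 1;-0.02 0.035 0 0 0 0 1;-0.02 0.035 0 0 0 0 1;-0.02 0.03 0 0 0 0 1;-0.02 0.02 0 0 0 0 1;0 0 0 0 0 0 1;0 0 0 0 0 0 1"

```text
time_s: 32.8
ee_pos: [0.2816, -0.5583, 0.2011]
tcp_rot: [1.0, -0.007, 0.0, -0.001]
ft_force: [0.2, 0.3, -0.4]
opening: 0.0854
```

Run:
```python
from h import *
c=snap('top','top4'); snap('scene','scene4')
cv2.imwrite('pics/top4c.png',cv2.resize(c['pixels'][150:230,240:380,::-1],None,fx=5.5,fy=5.5,interpolation=cv2.INTER_CUBIC))
s=cv2.imread('pics/scene4.png'); cv2.imwrite('pics/scene4c.png',cv2.resize(s[150:260,160:400],None,fx=3.2,fy=3.2,interpolation=cv2.INTER_CUBIC))
```

```text
(no output)
```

View pics/top4c.png

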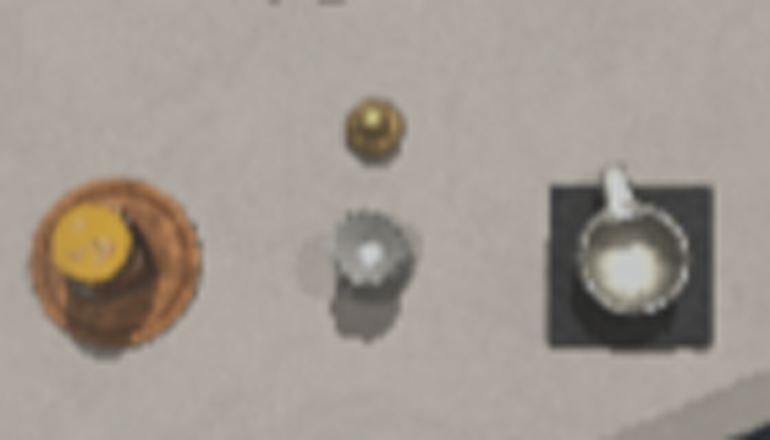

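View pics/scene4c.png

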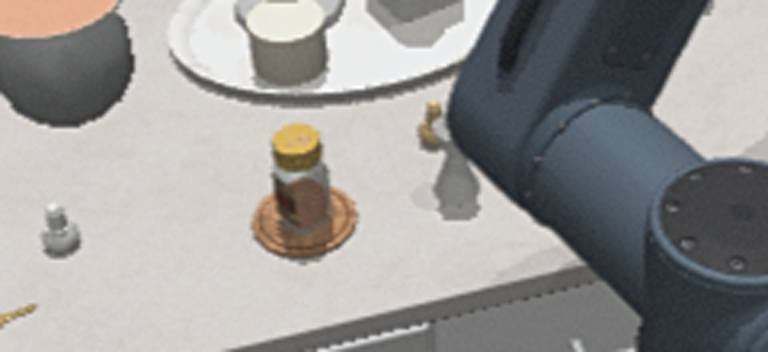

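Run:
```python
from h import *
c=np.load('top4.npz'); f=lambda a:np.array(a,float)/5.5+[240,150]
P=lambda a,z:ray(c,f(a),z).mean(0)[:2]
ck=P([(116,265)],.006); cap=P([(92,243)],.106); s=P([(548,185),(714,185),(714,350),(548,350)],.006)
cup=P([(578,260),(690,260),(634,202),(634,315)],.058); j=P([(333,250),(413,250),(373,210),(373,290)],.08); g=P([(375.5,129.5)],.016)
d=(ck-s)/np.linalg.norm(ck-s); n=np.array([d[1],-d[0]]); m=(ck+s)/2
for k,v in dict(cork=ck,slate=s,cup_off=cup-s,jar_off=cap-ck,jigmid=[(j-m)@n,(j-m)@d],gold=[(g-j)@n,(g-j)@d],gold_mid=[(g-m)@n,(g-m)@d]).items(): print(k,np.round(v,4))
```

```text
cork [0.4405 0.2185]
slate [ 0.4368 -0.0807]
cup_off [-0.0017  0.0006]
jar_off [-0.    -0.001]
jigmid [ 0.0001 -0.0036]
gold [0.0786 0.0025]
gold_mid [ 0.0787 -0.0011]
```

Run:
```python
from h import *
print(readout.observe()['ft_force'],readout.observe()['time_s']); print(workorder.job_done())
```

```text
[0.80735372 1.35481608 0.07832963] 32.9
the job is handed in; nothing more can be done
None
```

I placed the cup, jar, jigger and gold stopper in the order asked. All were released upright, and I handed the job in at 32.9 s with the arm parked clear to the right.

Offsets from the last checks, wrist camera against the clear top view:

| Item | Wrist camera | Top view |
|---|---|---|
| Cup from slate centre | about 1 mm | about 2 mm |
| Jar from cork mat centre | about 2 mm | about 1 mm |
| Jigger from the midpoint | under 1 mm | 3.6 mm along the row |
| Stopper behind the jigger (80 mm wanted) | 78 mm | 78.6 mm |
| Stopper out of line with the jigger | under 0.1 mm | 2.5 mm |

- **Camera disagreement:** the two cameras differed by 2 to 4 mm in the row direction. I relied on the wrist camera, because the top view resolves only about 3 mm per pixel.
- **Stopper spacing:** the arm's own positions at the two releases were about 79.5 mm apart. Both cameras read 1.4 to 2.3 mm under 80 mm. I left it as it was.
- **Jigger grasp:** the fingers closed to 41 mm on the jigger, where 46 mm was expected. It held, lifted and set down straight.
- **White stopper:** top pictures from the start and after the last placement show it unmoved (largest pixel difference 3 of 255). The purple cup was not touched.

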